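# Run the first-off samples through the hand-shuttle date coder

## Robot

A 7-joint arm with a two-finger parallel gripper is mounted at the origin on the work surface. World frame = base frame: x ahead of the robot, y to its left, z up, the work surface at z = 0. Lengths are in m, angles in rad, forces in N, time in s.
With the tool pointing down it reaches from about 0.425 to 0.925 m from the base axis. Payload 6.8 kg.
Tool frame: the origin (TCP) lies between the finger pads; the fingertips stand r.tcp_to_tips ahead of it and the grasp point (between the pads) is the TCP (r.tcp_to_tips is the distance from the TCP to the fingertips, in m); z points along the fingers, y is the line along which they close (so a half turn about z gives the same grasp; the last joint's range is limited). The gripper opens to 85 mm and grips with 20 to 120 N. Pads are 22 mm wide; open, the fingers measure 114 mm over their backs; the gripper's body (76 mm by 85 mm) begins 54 mm behind the grasp point. The pads swing forward as they close: fully open they stand 13 mm farther back than shut.
Start: joints at [1.169, 0.477, 0.022, 1.555, -0.011, 1.109, -0.083], TCP at [0.195, -0.646, 0.25] pointing down, gripper open.
Joint ranges: [-2.96, 2.96], [-0.34, 2.1], [-1.41, 1.46], [0.24, 2.44], [-1.37, 4.51], [0.17, 1.92], [-2.96, 2.96]. Speed limits (rad/s): [2.39, 2.39, 3.14, 3.14, 3.14, 3.14, 3.14].

## Interface

Orientations are given as a rotation vector (axis times angle).
In Python, from bench import r gives the robot as it stands.
- The arm moves only by the tool servo_tool, never from a script. Its argument "commands" is a list of rows, each a list of 2 entries, a list of its own where there are three numbers: the shift along the tool's x, y, z normalised to -1 to 1, where 1 is 250 mm, then the turn, a rotation vector about the tool's x, y, z normalised to -1 to 1, where 1 is 90 degrees. In form: [[[dx, dy, dz], [ax, ay, az]], ...]. A call has 1 to 20 rows; each row is the pose to reach, as a shift and turn from the pose commanded when the call began, along the tool's axes at that moment; what a row does not reach only later rows make up. A row lasts 1/10 s, in which the tool goes at most 50 mm and 8.59 degrees, less where a joint would pass 70% of its speed; a pose out of reach is approached as far as the arm can. A call with a number of a shift or a turn outside -1 to 1 is refused whole. A call with a gripper value outside its range is refused whole. "claw" is the closure, from 0 (fully open) to 1 (shut), set as the call begins (left out, the last holds). The fingers move at their own pace and stop on an object; "squeeze" is the grip in N (left out, the last holds). Time passes only in rows, so rows that repeat a pose let the fingers close. It gives the time, the measured TCP pose, the force, the opening and the grip force at its end, in the units of the state.
- r.get_obs(): the state, without advancing time (a new reading comes with each control period).
- r.grab_frame(name): name is "scene" or "top" or "wrist"; returns (picture, depth): 400x640x3 uint8, red, green, blue; 400x640 float32, m along the optical axis (not along the pixel's ray), 0 where there is no reading.
- r.camera_model(name): a dict with "fx", "fy", "cx", "cy" (pixels), "extrinsics" (4x4, takes a point from camera to world coordinates); the wrist camera has in their place "hand_eye" (4x4, takes a point from camera to tool coordinates, whose origin is the TCP and whose axes are the flange's). Camera axes: x right, y down, z forward; pixel columns grow to the right and rows downward; lengths in m; the calibration is good to about 2 mm. The wrist camera is an equidistant fisheye: a pixel r from the principal point sees the ray r / f radians off the axis. A picture is of the moment at which its call begins: read the wrist's pose just before it. camera_model takes no time and is no camera call.
- r.hand_in(): hands the job in; it is judged then, once.
Trained networks look in the newest picture that a camera, given by its name, has taken for a name from the list of things; names that differ only in an ending like _2 or _b are one class to them, and where a whole thing is asked for, a point or a joint stands for the part that bears it (a point fixed in the world has none). Each returns a list of dicts, best first, with "confidence" (0 to 1); they miss things now and then, are a little off and sometimes report something else, mostly with a low value. They report only what shows in the picture. A call takes as long as a camera call. They do not tell look-alikes from the thing itself.
- r.boxes_of(camera, target): "uv" ([column, row] in pixels, amid what is visible of it).
- r.mark_of(camera, target): "uv" ([column, row] in pixels: a listed point, or the origin of a listed thing).
The state is a dict: "clock": time; "joints": joint angles; "qvel": joint speeds; "tau": joint torques, N m; "tcp_pos": TCP position; "orientation": TCP orientation; "contact_force": force on the tool from outside, world axes, zero at the start; "moment": the same for the moment, N m; "grip_width": finger opening in m; "gripper_force": force on a finger pad.
Only numpy, scipy, OpenCV 4.12 (cv2) and the standard library are available. Lean on these libraries where they do the work, as an engineer would, in place of code of your own. Each camera call takes 0.05 s, during which the arm holds its last target. There are 200 camera calls.

## Task

Get today's first-off packs date-coded: draw the empty shuttle right back to its infeed end stop, crank the handwheel to raise the print head to the print height (pointer on the column scale's long mark, the wheel's white index line over its fixed pointer), and stand every pack on the table fully down in the nest of its own shape. Only then, with all of that done, slide the loaded shuttle by its grip under the head right up to the outfeed end stop and leave the packs seated there. Don't knock over the spray bottle or the drink bottle.

Things in the scene. Friction and masses are not known exactly. Their poses are not given: they have to be found in the camera images.
- coder: Hand-shuttle date coder, a grey and aluminium bench machine. Origin on the table right below the print head's nozzles. y runs along the 0.66 m track from the infeed (-y, the robot's right) to the outfeed; x points away from the robot (turned by up to 0.1 rad). A 45 x 50 mm column stands at x = 85 mm: print head on its robot side, handwheel on top. Behind the infeed half: a controller 100 mm tall.
- shuttle (a joint): Position of the shuttle along the track in m, growing towards the outfeed (+y of the coder): 0 = against the infeed end stop, where the packs are loaded; 0.336 = against the outfeed end stop. About 3 N of friction; it stays where it is left. At 0 the nest centres are 85 to 301 mm to the infeed side of the print head's centre; at 0.336 all are past it.
- shuttle_grip (a point): Top centre of the shuttle's grip: an upright black post, 18 mm in diameter, standing 46 mm above the shuttle's plate (its top 88 mm above the table) on a lug at the shuttle's robot side, 80 mm in front of the row of nests, level with the middle nest. Axes as the coder's. The post passes clear in front of the print head.
- wheel (a joint): Handwheel angle in rad, 0 at the lowest head position; grows anticlockwise seen from above, raising the head 20 mm a turn; travel ends at 10 rad. Print height = 7.854 rad: the head's pointer at the long mark of the scale on the column's back, the wheel's white index line over the fixed tongue (white tip) under the rim at the coder's +y side. Takes 0.2 N m; stays where it is left.
- wheel_hub (a point): Centre of the handwheel at mid-rim height, 285 mm above the table. Axis vertical. Black round rim: radius 65 mm to the middle of the rim, rim 16 mm thick; three spokes 10 mm thick at 0, 120, 240 degrees from this point's x axis, which turns with the wheel and lies along the spoke with the white index line. Hub 32 mm in diameter. 32 mm free beneath the rim (there the flat tongue, to 100 mm radius).
- head: Black print head, 69 mm (x) by 50 mm (y), 80 mm tall; origin at its nozzle face (underside) on the track's centre line, from where it reaches 14 mm towards the robot. At the print height the face is 108 mm above the table, 4 mm above the tops of seated packs; at the start it hangs lower than the pack tops, but clear of the empty nests.
- jar: Amber glass jar with a steel lid: a round cylinder 40 mm in diameter, 48 mm tall. Flat top. Origin at the centre of its underside, z up. May be absent.
- carton: Slim cardboard carton: 50 mm (x) by 24 mm (y), 52 mm tall. Flat top. Origin at the centre of its underside, z up. May be absent.
- tin: Oblong metal tin: 56 mm (x) by 40 mm (y), 46 mm tall. Flat top. Origin at the centre of its underside, z up. May be absent.
- pot: Small round white pot with a grey lid: 32 mm in diameter, 46 mm tall. Flat top. Origin at the centre of its underside, z up. May be absent.
- tub: Square white plastic tub: 40 mm by 40 mm, 46 mm tall. Flat top. Origin at the centre of its underside, z up. May be absent.
- nest_jar (a point): Centre of the floor of the jar's nest in the shuttle: blue block 74 mm (x) by 52 mm (y) with a round (45 mm) pocket 12 mm deep with chamfered mouth, -108 mm along the track from the middle of the shuttle. The floor is 56 mm above the table. Axes as the coder's; it moves with the shuttle.
- nest_carton (a point): Centre of the floor of the carton's nest in the shuttle: blue block 74 mm (x) by 52 mm (y) with a 55 mm (x) by 29 mm (y) oblong pocket 12 mm deep with chamfered mouth, -54 mm along the track from the middle of the shuttle. The floor is 52 mm above the table. Axes as the coder's; it moves with the shuttle.
- nest_tin (a point): Centre of the floor of the tin's nest in the shuttle: blue block 74 mm (x) by 52 mm (y) with a 61 mm (x) by 45 mm (y) oblong pocket 12 mm deep with chamfered mouth, +0 mm along the track from the middle of the shuttle. The floor is 58 mm above the table. Axes as the coder's; it moves with the shuttle.
- nest_pot (a point): Centre of the floor of the pot's nest in the shuttle: blue block 74 mm (x) by 52 mm (y) with a round (37 mm) pocket 12 mm deep with chamfered mouth, +54 mm along the track from the middle of the shuttle. The floor is 58 mm above the table. Axes as the coder's; it moves with the shuttle.
- nest_tub (a point): Centre of the floor of the tub's nest in the shuttle: blue block 74 mm (x) by 52 mm (y) with a square (45 mm) pocket 12 mm deep with chamfered mouth, +108 mm along the track from the middle of the shuttle. The floor is 58 mm above the table. Axes as the coder's; it moves with the shuttle.
- spray: White spray bottle, 68 mm in diameter and 200 mm tall, a bystander beyond the outfeed end; origin at the centre of its underside.
- tea: Amber drink bottle with a white cap, 62 mm in diameter and 200 mm tall, a bystander beyond the infeed end; origin at the centre of its underside.
Not all that is in view belongs to the job. Leave any brown or red look-alike of the jar alone.

How it is judged:
By the outcome, as a careful person would: the job done as asked, in the order asked, and still so for the second after the job is handed in, with the robot touching nothing.
Of jar, carton, tin, pot, tub only 3 to 5 are there at a start; the rules pass over those that are not, and their reading is None.
At some moment in a run one of jar, tin, tub may be knocked a few centimetres aside while the robot is not near it.
It also fails if it takes over 210 s, if anything falls off the work surface, if the arm or the gripper's body presses on something with over 40 N, if the wrist force passes 120 N, or if a joint passes its speed limit or range.

## Working session

There is one attempt and no reset: what is moved stays moved. The work goes in short steps, Python scripts to look and compute and a tool call to move; the robot and the scene stay as the last step left them, time stands still between calls to the robot, and variables do not carry over. Pictures are saved under pics/ and viewed, at most 14 in all, crops included, and the job is handed in when it is done.

Besides the shell and the picture viewer there is one more tool, called after "Call:" by a JSON object that holds its "name" and its "arguments", one argument or row to a line. servo_tool: Moves the arm, as the interface text tells. Scaled input: -1 to 1 covers 250 mm each way for a shift and 90 degrees each way for a turn. Its arguments: {"type":"object","properties":{"commands":{"type":"array"},"claw":{"type":"number"},"squeeze":{"type":"number"}},"required":["commands"]}

```bash
ls; mkdir -p pics
cat > h.py <<'E'
import numpy as np, cv2
from scipy.spatial.transform import Rotation as R
from bench import r
def save(cam,name):
    im,d=r.grab_frame(cam); cv2.imwrite('pics/%s.png'%name,im[:,:,::-1]); np.save('pics/%s.npy'%name,d); return im,d
def world(cam,u,v,d):
    m=r.camera_model(cam); p=np.array([(u-m['cx'])/m['fx']*d,(v-m['cy'])/m['fy']*d,d,1]); return (m['extrinsics']@p)[:3]
def atz(cam,u,v,z):
    m=r.camera_model(cam); E=m['extrinsics']; k=E[:3,:3]@np.array([(u-m['cx'])/m['fx'],(v-m['cy'])/m['fy'],1]); return E[:3,3]+k*(z-E[2,3])/k[2]
E
python3 - <<'E'
from h import *
o=r.get_obs(); print({k:np.round(v,3) for k,v in o.items()}, r.tcp_to_tips)
print(R.from_rotvec(o['orientation']).as_matrix().round(3))
for c in ['scene','top']:
    m=r.camera_model(c); print(c,m['fx'],m['extrinsics'].round(3).tolist())
    im,d=save(c,c+'0')
    for t in ['coder','shuttle_grip','wheel_hub','head','jar','carton','tin','pot','tub','nest_jar','nest_carton','nest_tin','nest_pot','nest_tub','spray','tea']:
        for x in r.mark_of(c,t)[:3]:
            u,v=x['uv']; uu,vv=int(np.clip(u,0,639)),int(np.clip(v,0,399)); print(t,round(x['confidence'],2),round(u),round(v),world(c,u,v,d[vv,uu]).round(3))
E
```

```text
pics
{'clock': np.float64(0.0), 'joints': array([ 1.169,  0.478,  0.022,  1.556, -0.011,  1.109, -0.083]), 'qvel': array([ 0.001,  0.   , -0.001, -0.   ,  0.   ,  0.   , -0.   ]), 'tau': array([ 1.0000e-03, -5.9646e+01,  1.6080e+00, -2.8121e+01,  1.2000e-02,
        9.0000e-03,  0.0000e+00]), 'tcp_pos': array([ 0.195, -0.646,  0.249]), 'orientation': array([-3.106e+00, -4.600e-01,  1.000e-03]), 'contact_force': array([ 0.097, -0.653, -0.183]), 'moment': array([ 0.045, -0.005,  0.004]), 'gripper_force': np.float64(0.0), 'grip_width': np.float64(0.085)} 0.019
[[ 0.957  0.29  -0.001]
 [ 0.29  -0.957  0.002]
 [-0.    -0.002 -1.   ]]
scene 430.2931293769524 [[0.564, 0.523, -0.639, 1.358], [0.825, -0.34, 0.451, -0.574], [0.019, -0.782, -0.624, 1.003], [0.0, 0.0, 0.0, 1.0]]
coder 0.76 341 249 [0.627 0.034 0.061]
coder 0.69 329 221 [0.457 0.11  0.013]
coder 0.69 377 226 [0.607 0.196 0.059]
wheel_hub 0.6 362 202 [0.695 0.037 0.289]
head 0.58 344 234 [0.654 0.019 0.151]
jar 0.78 255 250 [ 0.454 -0.178  0.025]
jar 0.68 203 241 [ 0.317 -0.295  0.018]
jar 0.62 233 240 [ 0.374 -0.214  0.023]
carto
[... 816 characters left out ...]
91 -0.307  0.045]
head 0.62 309 187 [0.58  0.051 0.142]
jar 0.69 368 266 [ 0.3   -0.162  0.046]
jar 0.6 380 252 [ 0.35  -0.207  0.043]
jar 0.42 398 264 [ 0.304 -0.272  0.044]
carton 0.53 242 240 [0.401 0.303 0.056]
carton 0.4 344 228 [ 0.44  -0.079  0.041]
tin 0.64 293 232 [0.429 0.113 0.048]
pot 0.63 344 226 [ 0.449 -0.079  0.043]
tub 0.69 308 192 [0.58  0.055 0.059]
tub 0.69 242 241 [0.399 0.301 0.053]
tub 0.46 408 242 [ 0.384 -0.312  0.047]
nest_jar 0.85 329 187 [ 0.595 -0.024  0.059]
nest_jar 0.43 296 205 [0.524 0.098 0.091]
nest_carton 0.56 310 186 [0.583 0.048 0.142]
nest_tin 0.93 302 189 [0.584 0.078 0.097]
spray 0.71 193 206 [0.536 0.495 0.044]
tea 0.78 442 212 [ 0.493 -0.447  0.05 ]
```

Run:
```python
import cv2
a=cv2.imread('pics/top0.png'); cv2.imwrite('pics/top0c.png',cv2.resize(a[110:310,160:480],(800,500),interpolation=cv2.INTER_CUBIC))
a=cv2.imread('pics/scene0.png'); cv2.imwrite('pics/scene0c.png',cv2.resize(a[130:360,140:460],(800,575),interpolation=cv2.INTER_CUBIC))
```

```text
(no output)
```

View pics/top0c.png

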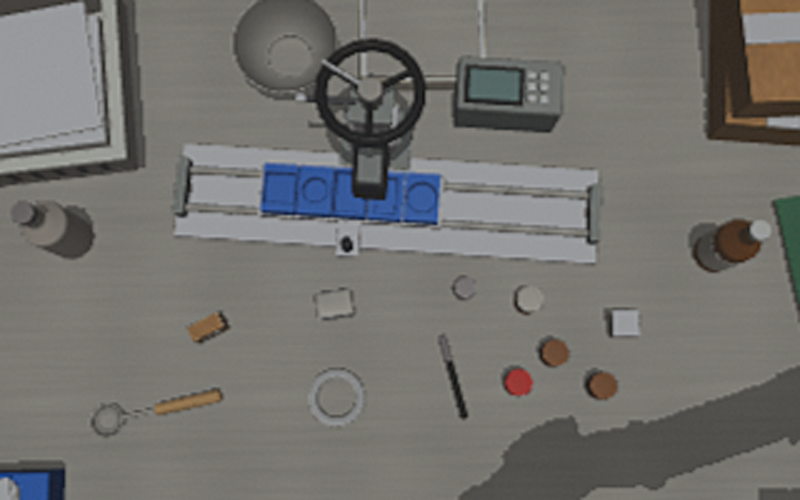

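View pics/scene0c.png

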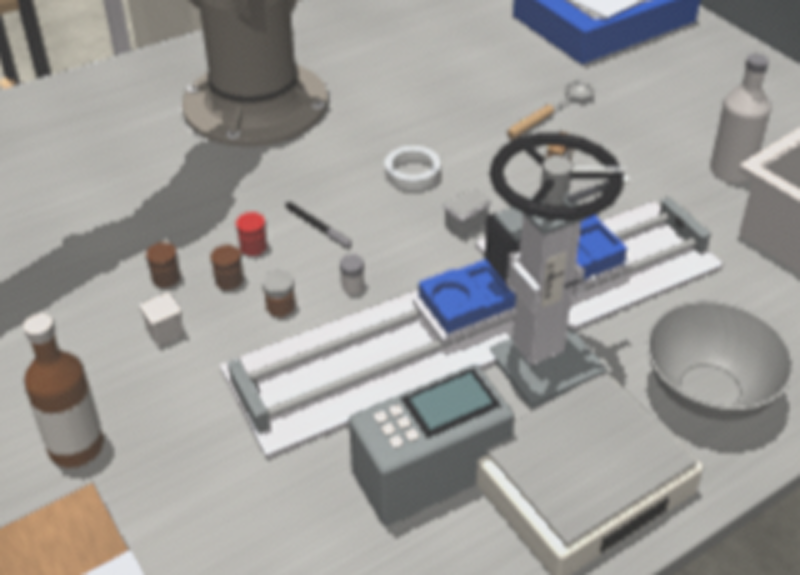

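The top view shows all five packs (crop pixels): carton (207,326), tin (335,303), pot (464,287), jar (528,299) and tub (625,322). The red and brown look-alikes are at (517,381), (553,351) and (601,385). The shuttle is mid-track with its post at (347,243), and the wheel's white spoke points up-left, about 60° from x.

Run:
```python
from h import *
P={}
for c in ['top','scene']:
    im=cv2.imread('pics/%s0.png'%c)[:,:,::-1].astype(int); d=np.load('pics/%s0.npy'%c)
    m=r.camera_model(c); v,u=np.mgrid[:400,:640]
    W=np.einsum('ij,jvu->vui',m['extrinsics'],np.stack([(u-m['cx'])/m['fx']*d,(v-m['cy'])/m['fy']*d,d,np.ones_like(d)]))[:,:,:3]
    P[c]=W
    ok=(d>0)&(W[:,:,0]>.5)&(W[:,:,0]<.72)&(abs(W[:,:,1])<.25)
    b=ok&(im[:,:,2]>im[:,:,0]*1.5)&(abs(W[:,:,2]-.068)<.008)
    q=W[b][:,:2].astype(np.float32); print(c,'blue',len(q),cv2.minAreaRect(q), np.median(W[b][:,2]))
    # plate / rails footprint
    t=(d>0)&(im.min(2)>110)&(W[:,:,2]>.008)&(W[:,:,2]<.05)&(W[:,:,0]>.45)&(W[:,:,0]<.72)&(abs(W[:,:,1]-.02)<.4)
    q=W[t][:,:2].astype(np.float32); print(c,'track',len(q),cv2.minAreaRect(q))
    # wheel rim
    k=(d>0)&(W[:,:,2]>.27)&(W[:,:,2]<.31)&(abs(W[:,:,0]-.68)<.1)&(abs(W[:,:,1]-.04)<.1)
    q=W[k]; print(c,'wheel',len(q),cv2.minEnclosingCircle(q[:,:2].astype(np.float32)),q[:,2].max())
    k=(d>0)&(W[:,:,2]>.075)&(W[:,:,2]<.1)&(abs(W[:,:,0]-.505)<.04)&(abs(W[:,:,1]-.09)<.06)
    q=W[k]; print(c,'post',len(q),q.mean(0) if len(q) else 0, q.max(0) if len(q) else 0)
    k=(d>0)&(W[:,:,2]>.1)&(W[:,:,2]<.26)&(abs(W[:,:,0]-.6)<.06)&(abs(W[:,:,1]-.05)<.05)
    q=W[k]; print(c,'head',len(q),q.max(0),q.min(0))
    if c=='top':
        for n,(x,y) in dict(carton=(207,326),tin=(335,303),pot=(464,287),jar=(528,299),tub=(625,322)).items():
            x0,y0=160+x*.4,110+y*.4
            k=(d>0)&(W[:,:,2]>.035)&(W[:,:,2]<.06)&(np.hypot(u-x0,v-y0)<14)
            q=W[k]; print(n,len(q),q[:,2].max(),cv2.minAreaRect(q[:,:2].astype(np.float32)))
```

```text
top blue 705 ((0.5994643568992615, 0.08601757884025574), (0.26531746983528137, 0.07410243153572083), 84.83153533935547) 0.06667811251264366
top track 3653 ((0.5749382376670837, 0.03181222081184387), (0.7805588841438293, 0.25091058015823364), 87.4945297241211)
top wheel 806 ((0.6815862059593201, 0.049497492611408234), 0.0729232132434845) 0.30368792767455344
top post 19 [0.51940637 0.0935633  0.0861528 ] [0.52941313 0.09996468 0.09103437]
top head 365 [0.6599902  0.08483752 0.24459814] [0.58057136 0.01930372 0.10315444]
carton 100 0.05643525957978879 ((0.40332040190696716, 0.30608469247817993), (0.024705534800887108, 0.049428969621658325), 28.380752563476562)
tin 155 0.053939048222909625 ((0.4344163239002228, 0.11464307457208633), (0.039398111402988434, 0.05558488145470619), 8.16797924041748)
pot 54 0.04896788441654576 ((0.4542180895805359, -0.08317521959543228), (0.026616888120770454, 0.02726643532514572), 87.33380889892578)
jar 94 0.052398631636275894 ((0.4349513649940491, -0.17837752401828766), (0.0370054617524147, 0.037310510873794556), 43.20619583129883)
tub 110 0.051374521930449335 ((0.39588385820388794, -0.31988391280174255), (0.03777441009879112, 0.039369016885757446), 2.1971728801727295)
scene blue 523 ((0.6026287078857422, 0.08451088517904282), (0.2706003785133362, 0.07941111922264099), 84.6699447631836) 0.06624943434065045
scene track 5227 ((0.5848226547241211, 0.03102409839630127), (0.2694128453731537, 0.6704374551773071), 0.003557386342436075)
scene wheel 1007 ((0.6853981018066406, 0.047396790236234665), 0.07346148043870926) 0.3017699266898688
scene post 2 [0.51596574 0.09144635 0.08697344] [0.51704744 0.09267363 0.08717592]
scene head 333 [0.65930887 0.06522051 0.24128702] [0.58190285 0.01443634 0.10083807]
```

```bash
cat >> h.py <<'E'
def ori(yaw,tx=0,ty=0): # deg; tilt then about world-ish tool axes
    return R.from_euler('z',yaw,degrees=True)*R.from_matrix(np.diag([1,-1,-1]))*R.from_euler('xy',[tx,ty],degrees=True)
def go(p,yaw,tx=0,ty=0):
    o=r.get_obs(); q=R.from_rotvec(o['orientation']); d=q.inv().apply(np.array(p)-o['tcp_pos'])/.25
    a=(q.inv()*ori(yaw,tx,ty)).as_rotvec()/(np.pi/2)
    print('go',np.round(p,4),'shift',d.round(4).tolist(),'turn',a.round(4).tolist(),'rows>=',int(np.ceil(max(np.linalg.norm(d)*5,np.linalg.norm(a)*90/8.59))))
def st():
    o=r.get_obs(); print('t',round(float(o['clock']),2),'p',o['tcp_pos'].round(4),'F',o['contact_force'].round(1),'w',round(float(o['grip_width']),4),'gf',round(float(o['gripper_force']),1),'q',o['joints'].round(2))
E
python3 - <<'E'
from h import *
go([.5205,.092,.20],-5.2)
E
```

```text
go [0.5205 0.092  0.2   ] shift [2.0992, -2.4495, 0.2013] turn [0.0, -0.0, 0.2448] rows>= 17
```

Call:
{"name": "servo_tool", "arguments": {
  "commands": [
    [[0.14,-0.14,0],[0,0,0]],
    [[0.28,-0.28,0],[0,0,0]],
    [[0.42,-0.42,0],[0,0,0]],
    [[0.56,-0.56,0],[0,0,0]],
    [[0.7,-0.7,0],[0,0,0]],
    [[0.84,-0.84,0],[0,0,0]],
    [[1,-1,0],[0,0,0]],
    [[1,-1,0],[0,0,0]],
    [[1,-1,0],[0,0,0]]
  ],
  "claw": 0,
  "squeeze": 60
}}

```text
clock: 2.6
tcp_pos: [0.3634, -0.3331, 0.2507]
orientation: [3.106, 0.466, 0.001]
contact_force: [-1.0, -0.8, -1.1]
grip_width: 0.0853
gripper_force: 0.0
```

Call:
{"name": "servo_tool", "arguments": {
  "commands": [
    [[0.14,-0.14,0],[0,0,0]],
    [[0.28,-0.28,0],[0,0,0]],
    [[0.42,-0.42,0],[0,0,0]],
    [[0.56,-0.56,0],[0,0,0]],
    [[0.7,-0.7,0],[0,0,0]],
    [[0.84,-0.84,0],[0,0,0.08]],
    [[1,-1,0],[0,0,0.16]],
    [[1,-1,0],[0,0,0.245]],
    [[1,-1,0],[0,0,0.245]],
    [[1,-1,0],[0,0,0.245]]
  ]
}}

```text
clock: 3.6
tcp_pos: [0.5291, -0.0253, 0.2499]
orientation: [3.137, -0.142, -0.001]
contact_force: [-0.2, 0.5, -0.3]
grip_width: 0.0856
gripper_force: 0.0
```

Run:
```python
from h import *
st(); m=r.camera_model('wrist'); print({k:np.round(v,4) if k!='hand_eye' else v.round(3).tolist() for k,v in m.items()})
save('wrist','w0'); save('top','top1')
for t in ['shuttle_grip','nest_tin','head','wheel_hub','tin','pot']:
    print(t,[(np.round(x['uv']).tolist(),round(x['confidence'],2)) for x in r.mark_of('wrist',t)[:2]])
go([.5205,.092,.15],-5.2)
```

```text
t 3.6 p [ 0.5291 -0.0253  0.2499] F [-0.2  0.5 -0.3] w 0.0856 gf 0.0 q [ 0.2   0.26 -0.32  1.88  0.1   1.01 -1.82]
{'fx': np.float64(309.7069), 'fy': np.float64(309.7069), 'cx': np.float64(317.1407), 'cy': np.float64(195.5387), 'hand_eye': [[0.001, -0.965, -0.263, 0.066], [1.0, 0.001, 0.001, -0.0], [-0.0, -0.263, 0.965, -0.125], [0.0, 0.0, 0.0, 1.0]]}
shuttle_grip [([201.0, 205.0], 0.67)]
nest_tin []
head [([224.0, 125.0], 0.89)]
wheel_hub []
tin [([223.0, 245.0], 0.7)]
pot [([366.0, 221.0], 0.95), ([226.0, 121.0], 0.5)]
go [0.5205 0.092  0.15  ] shift [-0.0767, -0.4566, 0.4015] turn [0.0001, -0.0001, -0.0005] rows>= 4
```

View pics/w0.png

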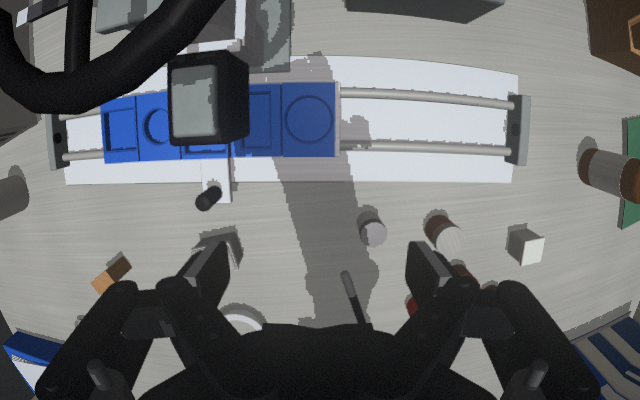

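The wrist view shows the post at (210,197), the jar nest at (310,120), the pot at (372,232), the jar at (443,233) and the tub at (525,245). I'll measure from this frame with a fisheye model.

```bash
cat >> h.py <<'E'
def wcloud(d,o=None):
    o=o or r.get_obs(); m=r.camera_model('wrist'); v,u=np.mgrid[:400,:640]
    x=(u-m['cx'])/m['fx']; y=(v-m['cy'])/m['fy']; th=np.hypot(x,y)+1e-9
    s=np.tan(np.minimum(th,1.5))/th
    C=np.stack([x*s*d,y*s*d,d,np.ones_like(d)]); T=np.eye(4); T[:3,:3]=R.from_rotvec(o['orientation']).as_matrix(); T[:3,3]=o['tcp_pos']
    W=np.einsum('ij,jvu->vui',T@m['hand_eye'],C)[:,:,:3]; W[d<=0]=np.nan; return W
def top_of(W,c,zt,rad=.04,tol=.006):
    k=(abs(W[:,:,2]-zt)<tol)&(np.hypot(W[:,:,0]-c[0],W[:,:,1]-c[1])<rad); q=W[k]
    if len(q)<5: print('few',len(q)); return
    print(len(q),'z',np.median(q[:,2]).round(4),'rect',[np.round(a,4).tolist() for a in cv2.minAreaRect(q[:,:2].astype(np.float32))],'circ',[np.round(a,4).tolist() for a in cv2.minEnclosingCircle(q[:,:2].astype(np.float32))])
E
python3 - <<'E'
from h import *
im=cv2.imread('pics/w0.png')[:,:,::-1].astype(int); W=wcloud(np.load('pics/w0.npy'))
print('post');top_of(W,(.52,.092),.088,.03,.004)
for n,c,z in [('pot',(.454,-.083),.046),('jar',(.435,-.178),.048),('tub',(.396,-.32),.046)]: print(n); top_of(W,c,z,.035,.004)
b=(im[:,:,2]>im[:,:,0]*1.5)&(abs(W[:,:,2]-.068)<.006)&(abs(W[:,:,1]-.08)<.2)&(abs(W[:,:,0]-.6)<.1)
q=W[b][:,:2].astype(np.float32); print('blue',len(q),cv2.minAreaRect(q),np.median(W[b][:,2]))
E
```

```text
post
221 z 0.089 rect [[0.5202, 0.0937], [0.0167, 0.0166], 5.2912] circ [[0.5203, 0.0938], 0.0088]
pot
558 z 0.0472 rect [[0.4551, -0.0819], [0.0311, 0.0309], 85.4034] circ [[0.4544, -0.0815], 0.0164]
jar
702 z 0.049 rect [[0.435, -0.1785], [0.0395, 0.0381], 55.5688] circ [[0.4347, -0.1784], 0.0204]
tub
543 z 0.0468 rect [[0.3962, -0.3192], [0.0415, 0.0406], 89.8244] circ [[0.396, -0.3187], 0.0272]
blue 7176 ((0.5994794368743896, 0.08801887929439545), (0.2680765688419342, 0.07402626425027847), 84.98795318603516) 0.06969230023312029
```

Call:
{"name": "servo_tool", "arguments": {
  "commands": [
    [[-0.01,-0.12,0],[0,0,0]],
    [[-0.02,-0.3,0],[0,0,0]],
    [[-0.032,-0.474,0.1],[0,0,0]],
    [[-0.032,-0.474,0.25],[0,0,0]],
    [[-0.032,-0.474,0.4],[0,0,0]],
    [[-0.032,-0.474,0.55],[0,0,0]],
    [[-0.032,-0.474,0.66],[0,0,0]],
    [[-0.032,-0.474,0.72],[0,0,0]],
    [[-0.032,-0.474,0.72],[0,0,0]]
  ]
}}

```text
clock: 4.9
tcp_pos: [0.5309, 0.0957, 0.0687]
orientation: [3.137, -0.143, -0.005]
contact_force: [0.1, -0.3, 0.6]
grip_width: 0.0858
gripper_force: 0.0
```

Run:
```python
from h import *
st(); go([.5203,.0938,.07],-5)
```

```text
t 4.9 p [0.5309 0.0957 0.0687] F [ 0.1 -0.3  0.6] w 0.0858 gf 0.0 q [-0.04  0.53 -0.32  2.    0.26  0.66 -2.19]
go [0.5203 0.0938 0.07  ] shift [-0.0418, 0.0113, -0.005] turn [0.0007, 0.0021, -0.0023] rows>= 1
```

Call:
{"name": "servo_tool", "arguments": {
  "commands": [
    [[-0.042,0.01,0],[0,0,0]],
    [[-0.042,0.01,0],[0,0,0]]
  ]
}}

```text
clock: 5.1
tcp_pos: [0.5207, 0.0944, 0.0716]
orientation: [3.138, -0.143, 0.001]
contact_force: [0.3, 0.6, -0.1]
grip_width: 0.0853
gripper_force: 0.0
```

Call:
{"name": "servo_tool", "arguments": {
  "commands": [
    [[0,0,0],[0,0,0]],
    [[0,0,0],[0,0,0]],
    [[0,0,0],[0,0,0]],
    [[0,0,0],[0,0,0]],
    [[0,0,0],[0,0,0]],
    [[0,0,0],[0,0,0]],
    [[0,0,0],[0,0,0]]
  ],
  "claw": 1,
  "squeeze": 40
}}

```text
clock: 5.8
tcp_pos: [0.5216, 0.0941, 0.0706]
orientation: [3.138, -0.143, 0.0]
contact_force: [-0.3, -1.8, 4.2]
grip_width: 0.0172
gripper_force: 38.9
```

Call:
{"name": "servo_tool", "arguments": {
  "commands": [
    [[0,0.05,0],[0,0,0]],
    [[0,0.15,0],[0,0,0]],
    [[0,0.25,0],[0,0,0]],
    [[0,0.35,0],[0,0,0]],
    [[0,0.45,0],[0,0,0]],
    [[0,0.55,0],[0,0,0]],
    [[0,0.65,0],[0,0,0]],
    [[0,0.75,0],[0,0,0]],
    [[0,0.83,0],[0,0,0]],
    [[0,0.85,0],[0,0,0]],
    [[0,0.86,0],[0,0,0]],
    [[0,0.86,0],[0,0,0]]
  ]
}}

```text
clock: 7.0
tcp_pos: [0.5024, -0.1194, 0.0706]
orientation: [3.138, -0.142, 0.002]
contact_force: [0.7, -2.6, 5.5]
grip_width: 0.017
gripper_force: 40.6
```

Call:
{"name": "servo_tool", "arguments": {
  "commands": [
    [[0,0.01,0],[0,0,0]],
    [[0,0.02,0],[0,0,0]],
    [[0,0.03,0],[0,0,0]],
    [[0,0.04,0],[0,0,0]],
    [[0,0.05,0],[0,0,0]],
    [[0,0.05,0],[0,0,0]]
  ]
}}

```text
clock: 7.6
tcp_pos: [0.5014, -0.1301, 0.0705]
orientation: [-3.137, 0.139, -0.002]
contact_force: [1.3, 2.5, 5.3]
grip_width: 0.0169
gripper_force: 40.7
```

Call:
{"name": "servo_tool", "arguments": {
  "commands": [
    [[0,0.01,0],[0,0,0]],
    [[0,0.02,0],[0,0,0]],
    [[0,0.02,0],[0,0,0]],
    [[0,0.02,0],[0,0,0]]
  ]
}}

```text
clock: 8.0
tcp_pos: [0.5014, -0.1302, 0.0705]
orientation: [-3.133, 0.133, -0.002]
contact_force: [1.3, 16.4, 7.4]
grip_width: 0.017
gripper_force: 41.3
```

Call:
{"name": "servo_tool", "arguments": {
  "commands": [
    [[0,-0.028,0],[0,0,0]],
    [[0,-0.028,0],[0,0,0]]
  ]
}}

```text
clock: 8.2
tcp_pos: [0.5016, -0.1281, 0.0705]
orientation: [-3.138, 0.139, -0.001]
contact_force: [1.6, 2.9, 6.1]
grip_width: 0.0171
gripper_force: 40.7
```

Call:
{"name": "servo_tool", "arguments": {
  "commands": [
    [[0,0,0],[0,0,0]],
    [[0,0,0],[0,0,0]],
    [[0,0,0],[0,0,0]],
    [[0,0,0],[0,0,0]],
    [[0,0,-0.1],[0,0,0]],
    [[0,0,-0.3],[0,0,0]],
    [[0,0,-0.5],[0,0,0]],
    [[0,0,-0.7],[0,0,0]],
    [[0,0,-0.9],[0,0,0]],
    [[0,0,-1],[0,0,0]],
    [[0,0,-1],[0,0,0]],
    [[0,0,-1],[0,0,0]]
  ],
  "claw": 0
}}

```text
clock: 9.4
tcp_pos: [0.5006, -0.1303, 0.3202]
orientation: [3.138, -0.144, 0.0]
contact_force: [-0.3, -0.6, -0.2]
grip_width: 0.0851
gripper_force: 0.0
```

Run:
```python
from h import *
st(); im,d=save('wrist','w1'); W=wcloud(d); im=im.astype(int)
b=(im[:,:,2]>im[:,:,0]*1.5)&(abs(W[:,:,2]-.068)<.006)&(abs(W[:,:,1]+.1)<.25)&(abs(W[:,:,0]-.6)<.1)
q=W[b][:,:2].astype(np.float32); print('blue',len(q),cv2.minAreaRect(q),np.median(W[b][:,2]))
print('post');top_of(W,(.502,-.13),.088,.03,.004)
for n,c,z in [('pot',(.454,-.083),.046),('jar',(.435,-.178),.048),('tub',(.396,-.32),.046)]: print(n); top_of(W,c,z,.035,.004)
for n in ['jar','carton','tin','pot','tub']:
    for x in r.mark_of('wrist','nest_'+n)[:1]:
        u,v=np.round(x['uv']).astype(int); print(n,x['confidence'],u,v,W[v,u].round(4))
k=(W[:,:,2]>.27)&(W[:,:,2]<.31)&(W[:,:,0]>.58)&(abs(W[:,:,1]-.05)<.1); q=W[k]; print('wheel',len(q),cv2.minEnclosingCircle(q[:,:2].astype(np.float32)) if len(q) else '')
```

```text
t 9.4 p [ 0.5006 -0.1303  0.3202] F [-0.3 -0.6 -0.2] w 0.0851 gf 0.0 q [ 0.47  0.18 -0.38  1.82  0.07  1.16 -1.6 ]
blue 6739 ((0.5786176919937134, -0.13508109748363495), (0.268921434879303, 0.07413068413734436), 85.0336685180664) 0.06856261134699099
post
174 z 0.0874 rect [[0.499, -0.1282], [0.017, 0.0166], 39.091] circ [[0.4991, -0.1282], 0.009]
pot
422 z 0.0459 rect [[0.453, -0.0839], [0.03, 0.0306], 84.8145] circ [[0.4527, -0.0839], 0.0162]
jar
645 z 0.0479 rect [[0.4334, -0.1799], [0.0385, 0.0388], 86.533] circ [[0.4334, -0.1803], 0.0206]
tub
616 z 0.0458 rect [[0.3948, -0.3215], [0.0399, 0.0407], 89.8037] circ [[0.3946, -0.3211], 0.0279]
jar 0.91 402 103 [ 0.5715 -0.2443  0.0564]
carton 0.8 358 101 [ 0.577  -0.1886  0.0517]
tin 0.96 316 104 [ 0.5771 -0.1358  0.0576]
pot 0.85 268 107 [ 0.5796 -0.0763  0.0574]
tub 0.85 233 107 [ 0.5854 -0.0318  0.0584]
wheel 5817 ((0.677483320236206, 0.0567660853266716), 0.08089599013328552)
```

Call:
{"name": "servo_tool", "arguments": {
  "commands": [
    [[0,0,0.2],[0,0,0]],
    [[0,0,0.4],[0,0,0]],
    [[0,0,0.6],[0,0,0]],
    [[0,0,0.8],[0,0,0]],
    [[0,0,0.95],[0,0,0]],
    [[0,0,1],[0,0,0]],
    [[0,0,1],[0,0,0]]
  ]
}}

```text
clock: 10.4
tcp_pos: [0.4998, -0.1297, 0.0688]
orientation: [-3.138, 0.143, 0.006]
contact_force: [0.8, 0.1, -0.3]
grip_width: 0.0855
gripper_force: 0.0
```

Call:
{"name": "servo_tool", "arguments": {
  "commands": [
    [[0,0,0],[0,0,0]],
    [[0,0,0],[0,0,0]],
    [[0,0,0],[0,0,0]],
    [[0,0,0],[0,0,0]],
    [[0,0,0],[0,0,0]],
    [[0,0,0],[0,0,0]],
    [[0,0.01,0],[0,0,0]],
    [[0,0.02,0],[0,0,0]],
    [[0,0.02,0],[0,0,0]]
  ],
  "claw": 1
}}

```text
clock: 11.3
tcp_pos: [0.5015, -0.1302, 0.0713]
orientation: [-3.134, 0.137, -0.002]
contact_force: [-2.0, 13.0, 8.4]
grip_width: 0.0171
gripper_force: 39.4
```

Call:
{"name": "servo_tool", "arguments": {
  "commands": [
    [[0,0,0],[0,0,0]],
    [[0,0,0],[0,0,0]],
    [[0,0,0],[0,0,0]],
    [[0,0,0],[0,0,0]],
    [[0,0,-0.1],[0,0,0]],
    [[0,0,-0.3],[0,0,0]],
    [[0,0,-0.5],[0,0,0]],
    [[0,0,-0.7],[0,0,0]],
    [[0,0,-0.9],[0,0,0]],
    [[0,0,-1],[0,0,0]],
    [[0,0,-1],[0,0,0]],
    [[0,0,-1],[0,0,0]]
  ],
  "claw": 0
}}

```text
clock: 12.5
tcp_pos: [0.5002, -0.1354, 0.3202]
orientation: [3.138, -0.144, 0.001]
contact_force: [-0.3, 0.9, -1.6]
grip_width: 0.0852
gripper_force: 0.0
```

Run:
```python
from h import *
st(); im,d=save('wrist','w2'); W=wcloud(d); im=im.astype(int)
b=(im[:,:,2]>im[:,:,0]*1.5)&(abs(W[:,:,2]-.068)<.006)&(abs(W[:,:,1]+.1)<.25)&(abs(W[:,:,0]-.6)<.1)
q=W[b][:,:2].astype(np.float32); print('blue',len(q),cv2.minAreaRect(q),np.median(W[b][:,2]))
print('post');top_of(W,(.502,-.13),.088,.03,.004)
go([.60,.02,.40],-5)
```

```text
t 12.5 p [ 0.5002 -0.1354  0.3202] F [-0.3  0.9 -1.6] w 0.0852 gf 0.0 q [ 0.49  0.18 -0.4   1.82  0.08  1.16 -1.59]
blue 6734 ((0.5783196091651917, -0.13694952428340912), (0.2692807614803314, 0.07387664169073105), 85.02119445800781) 0.0684997859113955
post
174 z 0.0874 rect [[0.4988, -0.1301], [0.0178, 0.0167], 43.0796] circ [[0.4985, -0.1296], 0.0094]
go [0.6  0.02 0.4 ] shift [0.3423, -0.6553, -0.324] turn [0.0, 0.0011, -0.0027] rows>= 5
```

Call:
{"name": "servo_tool", "arguments": {
  "commands": [
    [[0,0,-0.2],[0,0,0]],
    [[0,-0.1,-0.36],[0,0,0]],
    [[0.1,-0.25,-0.4],[0,0,0]],
    [[0.2,-0.4,-0.4],[0,0,0]],
    [[0.3,-0.55,-0.4],[0,0,0]],
    [[0.34,-0.65,-0.4],[0,0,0]],
    [[0.34,-0.65,-0.4],[0,0,0]],
    [[0.34,-0.65,-0.4],[0,0,0]]
  ],
  "claw": 1
}}

```text
clock: 13.35
tcp_pos: [0.5995, 0.0191, 0.418]
orientation: [3.138, -0.141, -0.006]
contact_force: [-0.6, -0.4, -0.2]
grip_width: 0.0
gripper_force: 0.0
```

Run:
```python
from h import *
st(); im,d=save('wrist','w3'); W=wcloud(d)
k=(abs(W[:,:,2]-.288)<.012)&(abs(W[:,:,0]-.68)<.12)&(abs(W[:,:,1]-.05)<.12); q=W[k]; print('wheel',len(q),cv2.minEnclosingCircle(q[:,:2].astype(np.float32)) if len(q) else '',np.nanmax(q[:,2]))
c=np.array([.68,.048]); rr=np.hypot(W[:,:,0]-c[0],W[:,:,1]-c[1]); k=(abs(W[:,:,2]-.285)<.015)&(rr>.028)&(rr<.05)
a=np.degrees(np.arctan2(W[:,:,1]-c[1],W[:,:,0]-c[0]))[k]; z=W[:,:,2][k]
h,e=np.histogram(a,bins=36,range=(-180,180)); print([(int(e[i]),int(h[i])) for i in range(36) if h[i]>5])
top=im[k]; print('white-ish angles',np.median(a[top.min(1)>150]), (top.min(1)>150).sum())
```

```text
t 13.35 p [0.5995 0.0191 0.418 ] F [-0.6 -0.4 -0.2] w 0.0 gf 0.0 q [ 0.25  0.29 -0.49  1.48  0.14  1.41 -1.91]
wheel 11079 ((0.6818336844444275, 0.04622279852628708), 0.07325878739356995) 0.2999987802581041
[(-180, 155), (-80, 20), (-70, 225), (-60, 82), (40, 87), (50, 198), (60, 11), (170, 153)]
white-ish angles 53.29635077048934 101
```

View pics/w3.png

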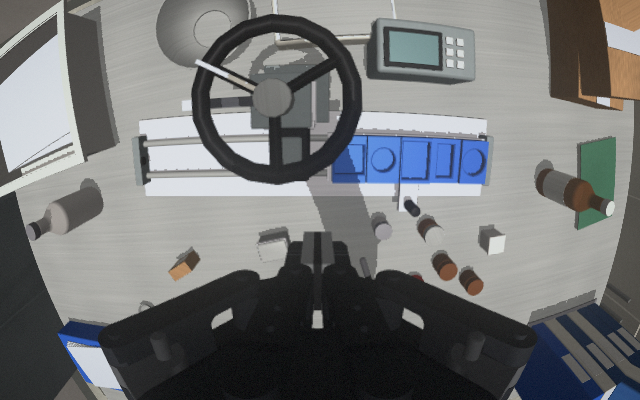

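Run:
```python
from h import *
d=np.load('pics/w3.npy'); W=wcloud(d); print('tongue',W[103:108:2,183:204:5].round(3).tolist())
h=np.array([.6818,.0465]); a=np.radians(-7); p=h+.037*np.array([np.cos(a),np.sin(a)])
go([*p,.418],-5); go([*p,.291],-5)
```

```text
tongue [[[0.693, 0.145, 0.246], [0.692, 0.139, 0.245], [0.687, 0.114, 0.294], [0.686, 0.109, 0.295], [0.685, 0.105, 0.293]], [[0.691, 0.145, 0.245], [0.69, 0.139, 0.247], [0.685, 0.114, 0.293], [0.684, 0.11, 0.294], [0.684, 0.106, 0.292]], [[0.689, 0.145, 0.246], [0.688, 0.14, 0.246], [0.683, 0.115, 0.292], [0.683, 0.11, 0.294], [0.682, 0.106, 0.292]]]
go [0.7185 0.042  0.418 ] shift [0.4656, -0.1393, 0.0005] turn [0.0007, 0.0019, -0.0029] rows>= 3
go [0.7185 0.042  0.291 ] shift [0.4671, -0.1399, 0.5085] turn [0.0007, 0.0019, -0.0029] rows>= 4
```

Call:
{"name": "servo_tool", "arguments": {
  "commands": [
    [[0.15,-0.05,0],[0,0,0]],
    [[0.3,-0.1,0],[0,0,0]],
    [[0.466,-0.139,0],[0,0,0]],
    [[0.466,-0.139,0],[0,0,0]],
    [[0.466,-0.139,0.1],[0,0,0]],
    [[0.466,-0.139,0.22],[0,0,0]],
    [[0.466,-0.139,0.34],[0,0,0]],
    [[0.466,-0.139,0.44],[0,0,0]],
    [[0.466,-0.139,0.515],[0,0,0]],
    [[0.466,-0.139,0.515],[0,0,0]],
    [[0.466,-0.139,0.515],[0,0,0]]
  ]
}}

```text
clock: 14.5
tcp_pos: [0.7187, 0.0416, 0.2921]
orientation: [3.137, -0.146, -0.0]
contact_force: [1.5, 0.2, 0.1]
grip_width: 0.0001
gripper_force: 0.0
```

```bash
cat >> h.py <<'E'
def circ(h,a0,a1,n,rad=.037,z=.2895):
    o=r.get_obs(); q=R.from_rotvec(o['orientation']); out=[]
    for a in np.radians(np.linspace(a0,a1,n+1)[1:]):
        s=q.inv().apply(np.array([h[0]+rad*np.cos(a),h[1]+rad*np.sin(a),z])-o['tcp_pos'])/.25; out.append([s.round(3).tolist(),[0,0,0]])
    print(out)
E
python3 - <<'E'
from h import *
st(); circ([.6818,.0465],-7,193,20)
E
```

```text
t 14.5 p [0.7187 0.0416 0.2921] F [1.5 0.2 0.1] w 0.0001 gf 0.0 q [ 0.15  0.57 -0.46  1.36  0.25  1.28 -1.99]
[[[-0.002, -0.027, 0.01], [0, 0, 0]], [[-0.008, -0.052, 0.01], [0, 0, 0]], [[-0.019, -0.076, 0.01], [0, 0, 0]], [[-0.033, -0.098, 0.01], [0, 0, 0]], [[-0.05, -0.116, 0.01], [0, 0, 0]], [[-0.071, -0.132, 0.01], [0, 0, 0]], [[-0.094, -0.143, 0.01], [0, 0, 0]], [[-0.119, -0.151, 0.01], [0, 0, 0]], [[-0.145, -0.154, 0.01], [0, 0, 0]], [[-0.17, -0.152, 0.01], [0, 0, 0]], [[-0.195, -0.146, 0.01], [0, 0, 0]], [[-0.219, -0.136, 0.01], [0, 0, 0]], [[-0.241, -0.122, 0.01], [0, 0, 0]], [[-0.259, -0.104, 0.01], [0, 0, 0]], [[-0.275, -0.084, 0.01], [0, 0, 0]], [[-0.286, -0.061, 0.01], [0, 0, 0]], [[-0.294, -0.036, 0.01], [0, 0, 0]], [[-0.297, -0.01, 0.01], [0, 0, 0]], [[-0.295, 0.015, 0.01], [0, 0, 0]], [[-0.289, 0.041, 0.01], [0, 0, 0]]]
```

Call:
{"name": "servo_tool", "arguments": {
  "commands": [
    [[-0.002,-0.027,0.01],[0,0,0]],
    [[-0.008,-0.052,0.01],[0,0,0]],
    [[-0.019,-0.076,0.01],[0,0,0]],
    [[-0.033,-0.098,0.01],[0,0,0]],
    [[-0.05,-0.116,0.01],[0,0,0]],
    [[-0.071,-0.132,0.01],[0,0,0]],
    [[-0.094,-0.143,0.01],[0,0,0]],
    [[-0.119,-0.151,0.01],[0,0,0]],
    [[-0.145,-0.154,0.01],[0,0,0]],
    [[-0.17,-0.152,0.01],[0,0,0]],
    [[-0.195,-0.146,0.01],[0,0,0]],
    [[-0.219,-0.136,0.01],[0,0,0]],
    [[-0.241,-0.122,0.01],[0,0,0]],
    [[-0.259,-0.104,0.01],[0,0,0]],
    [[-0.275,-0.084,0.01],[0,0,0]],
    [[-0.286,-0.061,0.01],[0,0,0]],
    [[-0.294,-0.036,0.01],[0,0,0]],
    [[-0.297,-0.01,0.01],[0,0,0]],
    [[-0.295,0.015,0.01],[0,0,0]],
    [[-0.289,0.041,0.01],[0,0,0]]
  ]
}}

```text
clock: 16.5
tcp_pos: [0.646, 0.0447, 0.2902]
orientation: [-3.133, 0.135, -0.003]
contact_force: [-1.7, 7.0, 0.0]
grip_width: -0.0002
gripper_force: 3.3
```

```bash
cat >> h.py <<'E'
def wheel(cam,h=(.6818,.0465)):
    # spoke angles (world deg, mod 120) from the depth cloud
    im,d=r.grab_frame(cam)
    if cam=='wrist': W=wcloud(d)
    else:
        m=r.camera_model(cam); v,u=np.mgrid[:400,:640]
        W=np.einsum('ij,jvu->vui',m['extrinsics'],np.stack([(u-m['cx'])/m['fx']*d,(v-m['cy'])/m['fy']*d,d,np.ones_like(d)]))[:,:,:3]
    rr=np.hypot(W[:,:,0]-h[0],W[:,:,1]-h[1]); k=(abs(W[:,:,2]-.286)<.011)&(rr>.022)&(rr<.054)
    a=np.arctan2(W[:,:,1]-h[1],W[:,:,0]-h[0])[k]; w=im[k].min(1)>140
    kk=(abs(W[:,:,2]-.288)<.014)&(rr<.085)
    print(cam,'n',len(a),'spoke mod120',np.degrees(np.angle(np.exp(3j*a).mean())/3).round(2),'R',abs(np.exp(3j*a).mean()).round(2),'white',w.sum(),np.degrees(np.angle(np.exp(1j*a[w]).mean())).round(1) if w.any() else None,'fit',cv2.minEnclosingCircle(W[kk][:,:2].astype(np.float32)))
E
python3 - <<'E'
from h import *
st(); wheel('top'); wheel('scene'); circ([.6818,.0465],193,353,16)
E
```

```text
t 16.5 p [0.646  0.0447 0.2902] F [-1.7  7.   0. ] w -0.0002 gf 3.3 q [ 0.19  0.44 -0.49  1.55  0.21  1.2  -2.  ]
top n 0 spoke mod120 nan R nan white 0 None fit ((0.6668000221252441, 0.07966803014278412), 0.0631878450512886)
scene n 154 spoke mod120 -23.53 R 0.81 white 11 169.1 fit ((0.6845639944076538, 0.04552922397851944), 0.07314763218164444)
[[[0.011, 0.04, 0.001], [0, 0, 0]], [[0.025, 0.062, 0.001], [0, 0, 0]], [[0.042, 0.081, 0.001], [0, 0, 0]], [[0.063, 0.096, 0.001], [0, 0, 0]], [[0.086, 0.108, 0.001], [0, 0, 0]], [[0.111, 0.115, 0.001], [0, 0, 0]], [[0.136, 0.119, 0.001], [0, 0, 0]], [[0.162, 0.117, 0.001], [0, 0, 0]], [[0.187, 0.111, 0.001], [0, 0, 0]], [[0.211, 0.101, 0.001], [0, 0, 0]], [[0.232, 0.087, 0.001], [0, 0, 0]], [[0.251, 0.069, 0.001], [0, 0, 0]], [[0.267, 0.049, 0.001], [0, 0, 0]], [[0.278, 0.026, 0.001], [0, 0, 0]], [[0.286, 0.001, 0.001], [0, 0, 0]], [[0.289, -0.024, 0.001], [0, 0, 0]]]h.py:43: RuntimeWarning: Mean of empty slice.
  print(cam,'n',len(a),'spoke mod120',np.degrees(np.angle(np.exp(3j*a).mean())/3).round(2),'R',abs(np.exp(3j*a).mean()).round(2),'white',w.sum(),np.degrees(np.angle(np.exp(1j*a[w]).mean())).round(1) if w.any() else None,'fit',cv2.minEnclosingCircle(W[kk][:,:2].astype(np.float32)))
  ret = ret.dtype.type(ret / rcount)
```

```bash
cat >> h.py <<'E'
def circ2(a0,a1,n,rad=.037,yaw=-5):
    f=lambda a: rad/.25*np.array([np.cos(np.radians(a-yaw)),-np.sin(np.radians(a-yaw)),0])
    print([[(f(a)-f(a0)).round(3).tolist(),[0,0,0]] for a in np.linspace(a0,a1,n+1)[1:]])
E
python3 - <<'E'
from h import *
circ2(193,353,16); circ2(353,398,5)
E
```

```text
[[[0.01, 0.024, 0.0], [0, 0, 0]], [[0.024, 0.045, 0.0], [0, 0, 0]], [[0.042, 0.064, 0.0], [0, 0, 0]], [[0.062, 0.08, 0.0], [0, 0, 0]], [[0.085, 0.091, 0.0], [0, 0, 0]], [[0.11, 0.099, 0.0], [0, 0, 0]], [[0.136, 0.102, 0.0], [0, 0, 0]], [[0.161, 0.101, 0.0], [0, 0, 0]], [[0.186, 0.095, 0.0], [0, 0, 0]], [[0.21, 0.085, 0.0], [0, 0, 0]], [[0.232, 0.071, 0.0], [0, 0, 0]], [[0.251, 0.053, 0.0], [0, 0, 0]], [[0.266, 0.033, 0.0], [0, 0, 0]], [[0.278, 0.01, 0.0], [0, 0, 0]], [[0.286, -0.015, 0.0], [0, 0, 0]], [[0.289, -0.041, 0.0], [0, 0, 0]]]
[[[-0.001, -0.023, 0.0], [0, 0, 0]], [[-0.006, -0.046, 0.0], [0, 0, 0]], [[-0.014, -0.068, 0.0], [0, 0, 0]], [[-0.025, -0.088, 0.0], [0, 0, 0]], [[-0.04, -0.106, 0.0], [0, 0, 0]]]
```

Call:
{"name": "servo_tool", "arguments": {
  "commands": [
    [[0.01,0.024,0.0],[0,0,0]],
    [[0.024,0.045,0.0],[0,0,0]],
    [[0.042,0.064,0.0],[0,0,0]],
    [[0.062,0.08,0.0],[0,0,0]],
    [[0.085,0.091,0.0],[0,0,0]],
    [[0.11,0.099,0.0],[0,0,0]],
    [[0.136,0.102,0.0],[0,0,0]],
    [[0.161,0.101,0.0],[0,0,0]],
    [[0.186,0.095,0.0],[0,0,0]],
    [[0.21,0.085,0.0],[0,0,0]],
    [[0.232,0.071,0.0],[0,0,0]],
    [[0.251,0.053,0.0],[0,0,0]],
    [[0.266,0.033,0.0],[0,0,0]],
    [[0.278,0.01,0.0],[0,0,0]],
    [[0.286,-0.015,0.0],[0,0,0]],
    [[0.289,-0.041,0.0],[0,0,0]]
  ]
}}

```text
clock: 18.2
tcp_pos: [0.7181, 0.0386, 0.288]
orientation: [3.131, -0.148, -0.005]
contact_force: [-3.5, -8.0, -1.7]
grip_width: -0.0002
gripper_force: 3.6
```

Call:
{"name": "servo_tool", "arguments": {
  "commands": [
    [[-0.001,-0.023,0.0],[0,0,0]],
    [[-0.006,-0.046,0.0],[0,0,0]],
    [[-0.014,-0.068,0.0],[0,0,0]],
    [[-0.025,-0.088,0.0],[0,0,0]],
    [[-0.04,-0.106,0.0],[0,0,0]],
    [[-0.04,-0.106,0.0],[0,0,0]]
  ]
}}

```text
clock: 18.8
tcp_pos: [0.7118, 0.0682, 0.2888]
orientation: [3.135, -0.145, 0.002]
contact_force: [2.5, -5.3, -1.8]
grip_width: 0.0001
gripper_force: 2.0
```

Run:
```python
from h import *
st(); wheel('scene'); o=r.get_obs()['tcp_pos']-[.6818,.0465,0]; print(np.degrees(np.arctan2(o[1],o[0])))
```

```text
t 18.8 p [0.7118 0.0682 0.2888] F [ 2.5 -5.3 -1.8] w 0.0001 gf 2.0 q [ 0.11  0.56 -0.47  1.38  0.26  1.27 -2.03]
scene n 138 spoke mod120 44.33 R 0.46 white 1 -172.2 fit ((0.6839117407798767, 0.04704482480883598), 0.07378989458084106)
35.948548306461355
```

Call:
{"name": "servo_tool", "arguments": {
  "commands": [
    [[-0.01,-0.01,0],[0,0,0]],
    [[-0.023,-0.02,0],[0,0,0]],
    [[-0.023,-0.02,0],[0,0,0]],
    [[-0.023,-0.02,0],[0,0,0]]
  ]
}}

```text
clock: 19.25
tcp_pos: [0.7069, 0.0742, 0.289]
orientation: [3.136, -0.145, 0.002]
contact_force: [4.2, -3.9, -1.9]
grip_width: 0.0002
gripper_force: 2.1
```

Call:
{"name": "servo_tool", "arguments": {
  "commands": [
    [[0,0.02,0],[0,0,0]],
    [[0,0.02,-0.2],[0,0,0]],
    [[0,0.02,-0.36],[0,0,0]],
    [[0,0.02,-0.5],[0,0,0]],
    [[-0.2,0.1,-0.5],[0,0,0]],
    [[-0.4,0.14,-0.5],[0,0,0]],
    [[-0.46,0.14,-0.5],[0,0,0]],
    [[-0.46,0.14,-0.5],[0,0,0]]
  ]
}}

```text
clock: 20.05
tcp_pos: [0.5857, 0.0523, 0.4155]
orientation: [3.138, -0.141, 0.001]
contact_force: [-0.1, 0.5, 0.5]
grip_width: -0.0003
gripper_force: 0.0
```

Run:
```python
from h import *
st(); wheel('wrist'); im,d=save('wrist','w4'); cv2.imwrite('pics/w4c.png',cv2.resize(im[0:220,130:400,::-1],(736,600),interpolation=cv2.INTER_CUBIC))
```

```text
t 20.05 p [0.5857 0.0523 0.4155] F [-0.1  0.5  0.5] w -0.0003 gf 0.0 q [ 0.21  0.27 -0.51  1.51  0.13  1.4  -1.97]
wrist n 1414 spoke mod120 -44.49 R 0.97 white 173 74.0 fit ((0.6832550764083862, 0.04770806431770325), 0.07348468154668808)
```

View pics/w4c.png

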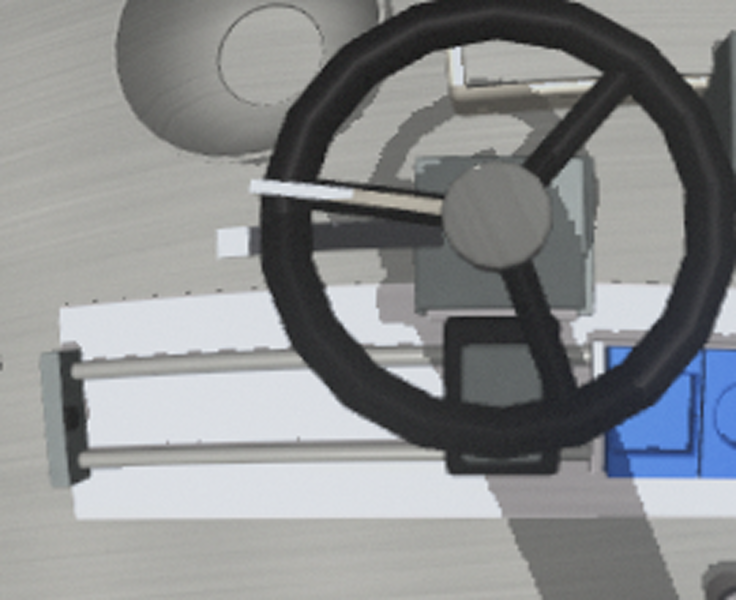

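The white index is at about 75° (pixel (255,187)) and the tongue's white tip at (232,242). The wheel still needs roughly 10° anticlockwise.

Run:
```python
from h import *
o=r.get_obs(); im=cv2.imread('pics/w4.png')[:,:,::-1]; W=wcloud(np.load('pics/w4.npy'))
h=np.array([.6833,.0477]); wheel('wrist',h)
k=(im.min(2)>170)&(abs(W[:,:,2]-.246)<.008)&(np.hypot(W[:,:,0]-.69,W[:,:,1]-.145)<.025); q=W[k].mean(0); print('tongue',k.sum(),q,np.degrees(np.arctan2(q[1]-h[1],q[0]-h[0])))
k=(im.min(2)>130)&(W[:,:,2]>.27)&(np.hypot(W[:,:,0]-h[0],W[:,:,1]-h[1])>.02)&(np.hypot(W[:,:,0]-h[0],W[:,:,1]-h[1])<.08); q=W[k]; a=np.arctan2(q[:,1]-h[1],q[:,0]-h[0]); print('index',len(q),np.degrees(np.median(a)),q[:,2].mean())
k=(abs(W[:,:,0]-.61)<.04)&(abs(W[:,:,1]-.05)<.03)&(W[:,:,2]>.1)&(W[:,:,2]<.22);print('head top',np.nanpercentile(W[k][:,2],[50,95]))
p=np.array([.7069,.0742])  # last peg contact
hh=np.array([.6818,.0465])
for da in (0,8):
    a=np.radians(np.degrees(np.arctan2(*(p-hh)[::-1]))-12+0); 
a=np.radians(35); go([*(hh+.037*np.array([np.cos(a),np.sin(a)])),.4155],-5)
```

```text
wrist n 1411 spoke mod120 -44.45 R 0.96 white 174 77.7 fit ((0.68216872215271, 0.04785123094916344), 0.07332108169794083)
tongue 119 [0.69061605 0.14213881 0.24472295] 85.5702167259284
index 367 76.70509231189774 0.2928543422799643
head top [0.18868635 0.19179265]
go [0.7121 0.0677 0.4155] shift [0.4849, -0.1085, -0.0045] turn [-0.0002, -0.0003, -0.0022] rows>= 3
```

Call:
{"name": "servo_tool", "arguments": {
  "commands": [
    [[0.17,-0.03,0],[0,0,0]],
    [[0.34,-0.06,0],[0,0,0]],
    [[0.513,-0.084,0],[0,0,0]],
    [[0.513,-0.084,0],[0,0,0]],
    [[0.513,-0.084,0.12],[0,0,0]],
    [[0.513,-0.084,0.25],[0,0,0]],
    [[0.513,-0.084,0.4],[0,0,0]],
    [[0.513,-0.084,0.504],[0,0,0]],
    [[0.513,-0.084,0.504],[0,0,0]],
    [[0.5,-0.1,0.504],[0,0,0]],
    [[0.485,-0.117,0.504],[0,0,0]],
    [[0.47,-0.131,0.504],[0,0,0]],
    [[0.452,-0.142,0.504],[0,0,0]],
    [[0.452,-0.142,0.504],[0,0,0]],
    [[0.452,-0.142,0.504],[0,0,0]]
  ]
}}

```text
clock: 21.7
tcp_pos: [0.7047, 0.0767, 0.2891]
orientation: [-3.138, 0.143, -0.003]
contact_force: [2.1, -0.0, 0.9]
grip_width: 0.0002
gripper_force: 1.0
```

Call:
{"name": "servo_tool", "arguments": {
  "commands": [
    [[0.03,0.03,0],[0,0,0]],
    [[0.03,0.03,-0.2],[0,0,0]],
    [[0.03,0.03,-0.36],[0,0,0]],
    [[0.03,0.03,-0.5],[0,0,0]],
    [[-0.2,0.1,-0.5],[0,0,0]],
    [[-0.4,0.14,-0.5],[0,0,0]],
    [[-0.45,0.14,-0.5],[0,0,0]],
    [[-0.45,0.14,-0.5],[0,0,0]]
  ]
}}

```text
clock: 22.5
tcp_pos: [0.5866, 0.0512, 0.4139]
orientation: [3.137, -0.143, -0.001]
contact_force: [0.4, -0.3, 0.1]
grip_width: -0.0002
gripper_force: 0.0
```

```bash
cat >> h.py <<'E'
def idx(name):
    st(); im,d=save('wrist',name); W=wcloud(d); h=np.array([.6828,.0478]); X,Y,Z=W[:,:,0],W[:,:,1],W[:,:,2]; rr=np.hypot(X-h[0],Y-h[1])
    kk=(abs(Z-.288)<.014)&(rr<.09); print(cv2.minEnclosingCircle(W[kk][:,:2].astype(np.float32)))
    k=(im.min(2)>170)&(abs(Z-.246)<.008)&(np.hypot(X-.69,Y-.145)<.025); q=W[k].mean(0); print('tongue',k.sum(),np.degrees(np.arctan2(q[1]-h[1],q[0]-h[0])))
    k=(im.min(2)>130)&(Z>.27)&(rr>.02)&(rr<.08); q=W[k]; print('index',len(q),np.degrees(np.median(np.arctan2(q[:,1]-h[1],q[:,0]-h[0]))))
    wheel('wrist',h)
    k=(abs(X-.61)<.04)&(abs(Y-.05)<.03)&(Z>.1)&(Z<.22);print('head top',np.nanpercentile(Z[k],[50,95]))
E
python3 - <<'E'
from h import *
idx('w5')
E
```

```text
t 22.5 p [0.5866 0.0512 0.4139] F [ 0.4 -0.3  0.1] w -0.0002 gf 0.0 q [ 0.22  0.27 -0.52  1.51  0.14  1.4  -1.97]
((0.682510256767273, 0.04830336570739746), 0.07307899743318558)
tongue 116 84.708758520883
index 374 77.3242730268204
wrist n 1430 spoke mod120 -42.4 R 0.97 white 171 78.4 fit ((0.6820335984230042, 0.04866597801446915), 0.07331251353025436)
head top [0.18864985 0.19213363]
```

Call:
{"name": "servo_tool", "arguments": {
  "commands": [
    [[0.17,-0.04,0],[0,0,0]],
    [[0.34,-0.08,0],[0,0,0]],
    [[0.487,-0.118,0],[0,0,0]],
    [[0.487,-0.118,0],[0,0,0]],
    [[0.487,-0.118,0.12],[0,0,0]],
    [[0.487,-0.118,0.25],[0,0,0]],
    [[0.487,-0.118,0.4],[0,0,0]],
    [[0.487,-0.118,0.498],[0,0,0]],
    [[0.487,-0.118,0.498],[0,0,0]],
    [[0.475,-0.13,0.498],[0,0,0]],
    [[0.46,-0.14,0.498],[0,0,0]],
    [[0.446,-0.147,0.498],[0,0,0]],
    [[0.432,-0.153,0.498],[0,0,0]],
    [[0.432,-0.153,0.498],[0,0,0]],
    [[0.432,-0.153,0.498],[0,0,0]]
  ]
}}

```text
clock: 24.1
tcp_pos: [0.7013, 0.0799, 0.2905]
orientation: [-3.138, 0.144, -0.007]
contact_force: [4.9, -0.3, 3.4]
grip_width: 0.0
gripper_force: 2.4
```

Run:
```python
from h import *
o=r.get_obs()['tcp_pos']-[.6818,.0465,0]; print(np.degrees(np.arctan2(o[1],o[0])),np.hypot(*o[:2])); wheel('scene')
```

```text
59.698502408117044 0.03874138247262471
scene n 141 spoke mod120 -51.5 R 0.5 white 3 -151.4 fit ((0.6857207417488098, 0.04694696515798569), 0.07351339608430862)
```

Peg at 59.7°, expected index about 84°. Checking.

Call:
{"name": "servo_tool", "arguments": {
  "commands": [
    [[0.04,0.03,0],[0,0,0]],
    [[0.04,0.03,-0.2],[0,0,0]],
    [[0.04,0.03,-0.36],[0,0,0]],
    [[0.04,0.03,-0.5],[0,0,0]],
    [[-0.2,0.1,-0.5],[0,0,0]],
    [[-0.4,0.15,-0.5],[0,0,0]],
    [[-0.43,0.15,-0.5],[0,0,0]],
    [[-0.43,0.15,-0.5],[0,0,0]]
  ]
}}

```text
clock: 24.95
tcp_pos: [0.5869, 0.0522, 0.414]
orientation: [3.137, -0.142, -0.003]
contact_force: [0.1, 0.5, -0.2]
grip_width: -0.0005
gripper_force: 0.0
```

Run:
```python
from h import *
idx('w6')
```

```text
t 24.95 p [0.5869 0.0522 0.414 ] F [ 0.1  0.5 -0.2] w -0.0005 gf 0.0 q [ 0.22  0.27 -0.53  1.51  0.14  1.4  -1.98]
((0.6832603812217712, 0.048358891159296036), 0.0733175128698349)
tongue 120 84.75818187628319
index 358 82.703940901594
wrist n 1429 spoke mod120 -36.78 R 0.97 white 169 83.6 fit ((0.6824213862419128, 0.048462122678756714), 0.07332316040992737)
head top [0.18507898 0.19249331]
```

Call:
{"name": "servo_tool", "arguments": {
  "commands": [
    [[0.17,-0.04,0],[0,0,0]],
    [[0.34,-0.08,0],[0,0,0]],
    [[0.482,-0.115,0],[0,0,0]],
    [[0.482,-0.115,0],[0,0,0]],
    [[0.482,-0.115,0.12],[0,0,0]],
    [[0.482,-0.115,0.25],[0,0,0]],
    [[0.482,-0.115,0.4],[0,0,0]],
    [[0.482,-0.115,0.498],[0,0,0]],
    [[0.482,-0.115,0.498],[0,0,0]],
    [[0.47,-0.127,0.498],[0,0,0]],
    [[0.455,-0.138,0.498],[0,0,0]],
    [[0.44,-0.146,0.498],[0,0,0]],
    [[0.422,-0.154,0.498],[0,0,0]],
    [[0.422,-0.154,0.498],[0,0,0]],
    [[0.422,-0.154,0.498],[0,0,0]]
  ]
}}

```text
clock: 26.55
tcp_pos: [0.6992, 0.0813, 0.2906]
orientation: [-3.138, 0.144, -0.005]
contact_force: [4.3, -1.2, 2.4]
grip_width: -0.0001
gripper_force: 2.0
```

Call:
{"name": "servo_tool", "arguments": {
  "commands": [
    [[0.04,0.03,0],[0,0,0]],
    [[0.04,0.03,-0.2],[0,0,0]],
    [[0.04,0.03,-0.36],[0,0,0]],
    [[0.04,0.03,-0.5],[0,0,0]],
    [[-0.2,0.1,-0.5],[0,0,0]],
    [[-0.4,0.15,-0.5],[0,0,0]],
    [[-0.43,0.15,-0.5],[0,0,0]],
    [[-0.43,0.15,-0.5],[0,0,0]]
  ]
}}

```text
clock: 27.35
tcp_pos: [0.5853, 0.0531, 0.4147]
orientation: [3.137, -0.143, -0.002]
contact_force: [0.4, 0.1, 0.0]
grip_width: 0.0
gripper_force: 0.0
```

Run:
```python
from h import *
idx('w7'); im=cv2.imread('pics/w7.png'); cv2.imwrite('pics/w7c.png',cv2.resize(im[0:400,60:600],(800,593),interpolation=cv2.INTER_CUBIC))
W=wcloud(np.load('pics/w7.npy'))
for n,c,z in [('tin',(.4344,.1146),.046),('pot',(.454,-.083),.046),('jar',(.435,-.178),.048),('tub',(.396,-.32),.046),('carton',(.4033,.306),.052)]: print(n); top_of(W,c,z,.04,.004)
go([.46,.12,.2],-5)
```

```text
t 27.35 p [0.5853 0.0531 0.4147] F [0.4 0.1 0. ] w 0.0 gf 0.0 q [ 0.23  0.27 -0.54  1.51  0.14  1.4  -1.98]
((0.6826193332672119, 0.04863167926669121), 0.07341799139976501)
tongue 126 84.67239802545802
index 338 86.86162343062827
wrist n 1436 spoke mod120 -32.87 R 0.97 white 159 88.4 fit ((0.6818392276763916, 0.04866056144237518), 0.07327155023813248)
head top [0.1848604  0.19260506]
tin
379 z 0.0457 rect [[0.4383, 0.1138], [0.0381, 0.055], 9.1926] circ [[0.438, 0.1138], 0.032]
pot
241 z 0.0459 rect [[0.4574, -0.0831], [0.0312, 0.0307], 20.1224] circ [[0.4573, -0.0832], 0.0163]
jar
313 z 0.0479 rect [[0.4384, -0.1794], [0.0385, 0.0382], 56.6262] circ [[0.438, -0.1795], 0.0201]
tub
284 z 0.0456 rect [[0.3994, -0.3213], [0.0402, 0.0401], 1.4722] circ [[0.3992, -0.321], 0.0275]
carton
278 z 0.0522 rect [[0.4063, 0.3052], [0.0239, 0.0523], 27.5361] circ [[0.4046, 0.3045], 0.0275]
go [0.46 0.12 0.2 ] shift [-0.5334, -0.2195, 0.8565] turn [0.0002, 0.0002, -0.0028] rows>= 6
```

View pics/w7c.png

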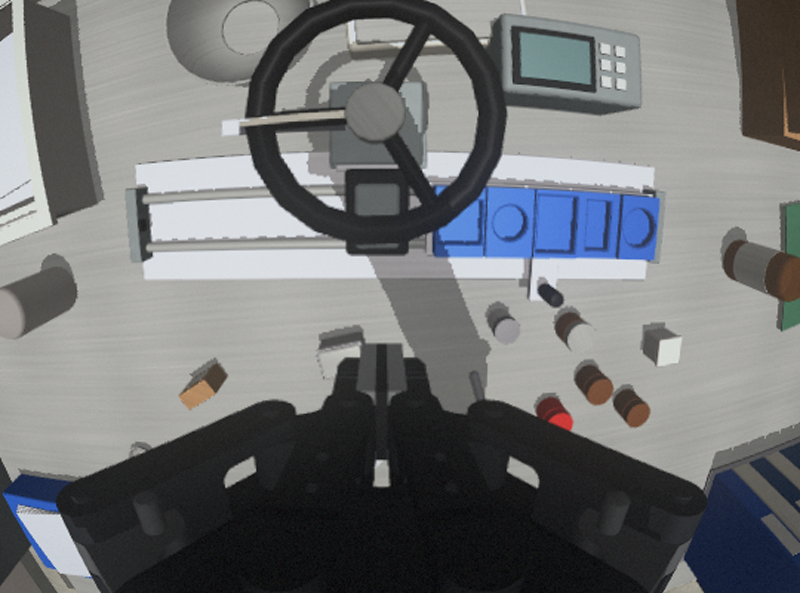

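The wheel index now lies over the tongue tip (around (235,127)) and the head top reads about 0.188, which is print height. Next is the tub.

Run:
```python
from h import *
go([.45,-.13,.30],-5);
```

```text
go [ 0.45 -0.13  0.3 ] shift [-0.4819, 0.7801, 0.4568] turn [0.0002, 0.0002, -0.0028] rows>= 6
```

Call:
{"name": "servo_tool", "arguments": {
  "commands": [
    [[-0.1,0.15,0],[0,0,0]],
    [[-0.2,0.3,0],[0,0,0]],
    [[-0.3,0.45,0.05],[0,0,0]],
    [[-0.4,0.6,0.2],[0,0,0]],
    [[-0.48,0.78,0.35],[0,0,0]],
    [[-0.48,0.78,0.457],[0,0,0]],
    [[-0.48,0.78,0.457],[0,0,0]]
  ],
  "claw": 0
}}

```text
clock: 28.15
tcp_pos: [0.447, -0.1319, 0.295]
orientation: [-3.136, 0.15, 0.016]
contact_force: [-0.3, -0.1, 0.5]
grip_width: 0.0854
gripper_force: 0.0
```

Call:
{"name": "servo_tool", "arguments": {
  "commands": [
    [[-0.1,0.15,0.08],[0,0,0]],
    [[-0.2,0.3,0.16],[0,0,0]],
    [[-0.3,0.45,0.24],[0,0,0]],
    [[-0.4,0.6,0.32],[0,0,-0.056]],
    [[-0.459,0.722,0.32],[0,0,-0.056]],
    [[-0.459,0.722,0.32],[0,0,-0.056]],
    [[-0.459,0.722,0.32],[0,0,-0.056]]
  ]
}}

```text
clock: 28.85
tcp_pos: [0.3221, -0.2993, 0.2209]
orientation: [3.141, -0.005, 0.003]
contact_force: [0.8, -0.1, 0.3]
grip_width: 0.0852
gripper_force: 0.0
```

Run:
```python
from h import *
st(); im,d=save('wrist','w8'); W=wcloud(d)
print('tub');top_of(W,(.398,-.32),.046,.06,.003); print('jar');top_of(W,(.436,-.179),.048,.035,.003)
go([.396,-.321,.12],0,0,15)
```

```text
t 28.85 p [ 0.3221 -0.2993  0.2209] F [ 0.8 -0.1  0.3] w 0.0852 gf 0.0 q [ 0.84  0.14 -0.25  2.11  0.04  0.9  -1.01]
tub
1712 z 0.0468 rect [[0.3957, -0.3216], [0.0401, 0.0405], 0.9524] circ [[0.3955, -0.3213], 0.027]
jar
1115 z 0.0488 rect [[0.434, -0.1798], [0.0396, 0.039], 27.8099] circ [[0.4339, -0.1795], 0.0207]
go [ 0.396 -0.321  0.12 ] shift [0.2939, 0.0894, 0.4039] turn [0.0002, 0.1655, -0.0008] rows>= 3
```

Call:
{"name": "servo_tool", "arguments": {
  "commands": [
    [[0.1,0.03,0.1],[0,0.08,0]],
    [[0.2,0.06,0.2],[0,0.165,0]],
    [[0.294,0.089,0.3],[0,0.165,0]],
    [[0.294,0.089,0.42],[0,0.165,0]],
    [[0.294,0.089,0.55],[0,0.165,0]],
    [[0.294,0.089,0.66],[0,0.165,0]],
    [[0.294,0.089,0.732],[0,0.165,0]],
    [[0.294,0.089,0.732],[0,0.165,0]],
    [[0.294,0.089,0.732],[0,0.165,0]]
  ]
}}

```text
clock: 29.8
tcp_pos: [0.3948, -0.3202, 0.0372]
orientation: [-3.114, 0.001, -0.407]
contact_force: [-0.1, -1.1, -0.1]
grip_width: 0.0855
gripper_force: 0.0
```

Call:
{"name": "servo_tool", "arguments": {
  "commands": [
    [[0,0,0],[0,0,0]],
    [[0,0,0],[0,0,0]],
    [[0,0,0],[0,0,0]],
    [[0,0,0],[0,0,0]],
    [[0,0,0],[0,0,0]],
    [[0,0,0],[0,0,0]]
  ],
  "claw": 1,
  "squeeze": 40
}}

```text
clock: 30.4
tcp_pos: [0.3938, -0.3215, 0.038]
orientation: [3.114, -0.005, 0.408]
contact_force: [-1.7, 1.0, 10.9]
grip_width: 0.0407
gripper_force: 38.0
```

Run:
```python
from h import *
st(); o=r.get_obs(); print(R.from_rotvec(o['orientation']).as_matrix().round(3))
# nest positions nominal
c=np.array([.5783,-.137]); y=np.array([.087,.996]); 
for n,k in zip(['jar','carton','tin','pot','tub'],[-.108,-.054,0,.054,.108]): print(n,(c+k*y).round(4))
p=o['tcp_pos'].copy(); go([p[0],p[1],.20],0,0,15)
go([.45,-.13,.20],-5,0,15)
```

```text
t 30.4 p [ 0.3938 -0.3215  0.038 ] F [-1.7  1.  10.9] w 0.0407 gf 38.0 q [ 0.88  0.5  -0.27  2.22 -0.13  0.23 -0.79]
[[ 0.966 -0.003  0.258]
 [-0.003 -1.    -0.002]
 [ 0.258  0.001 -0.966]]
jar [ 0.5689 -0.2446]
carton [ 0.5736 -0.1908]
tin [ 0.5783 -0.137 ]
pot [ 0.583  -0.0832]
tub [ 0.5877 -0.0294]
go [ 0.3938 -0.3215  0.2   ] shift [0.1669, 0.0006, -0.6263] turn [0.0011, 0.0008, -0.0018] rows>= 4
go [ 0.45 -0.13  0.2 ] shift [0.382, -0.7662, -0.5697] turn [-0.0133, 0.0008, 0.0519] rows>= 6
```

Call:
{"name": "servo_tool", "arguments": {
  "commands": [
    [[0.04,0,-0.16],[0,0,0]],
    [[0.08,0,-0.32],[0,0,0]],
    [[0.12,0,-0.48],[0,0,0]],
    [[0.16,0,-0.6],[0,0,0]],
    [[0.2,-0.15,-0.6],[0,0,0]],
    [[0.24,-0.3,-0.59],[0,0,0]],
    [[0.29,-0.45,-0.58],[0,0,0.02]],
    [[0.34,-0.6,-0.57],[-0.013,0,0.052]],
    [[0.382,-0.766,-0.57],[-0.013,0,0.052]],
    [[0.382,-0.766,-0.57],[-0.013,0,0.052]]
  ]
}}

```text
clock: 31.4
tcp_pos: [0.4508, -0.1239, 0.1997]
orientation: [3.104, -0.121, 0.406]
contact_force: [-0.3, -0.2, -0.4]
grip_width: 0.0405
gripper_force: 39.9
```

Run:
```python
from h import *
st(); go([.50,-.035,.24],-5,0,15)
```

```text
t 31.4 p [ 0.4508 -0.1239  0.1997] F [-0.3 -0.2 -0.4] w 0.0405 gf 39.9 q [ 0.51  0.11 -0.38  2.24  0.04  0.55 -1.55]
go [ 0.5   -0.035  0.24 ] shift [0.204, -0.3702, -0.1116] turn [-0.0027, 0.0009, 0.0056] rows>= 3
```

Call:
{"name": "servo_tool", "arguments": {
  "commands": [
    [[0.07,-0.12,-0.04],[0,0,0]],
    [[0.14,-0.25,-0.08],[0,0,0]],
    [[0.204,-0.37,-0.112],[0,0,0.006]],
    [[0.204,-0.37,-0.112],[0,0,0.006]],
    [[0.204,-0.37,-0.112],[0,0,0.006]]
  ]
}}

```text
clock: 31.9
tcp_pos: [0.4992, -0.0415, 0.2391]
orientation: [3.103, -0.148, 0.403]
contact_force: [0.2, -0.2, -1.2]
grip_width: 0.0404
gripper_force: 39.9
```

```bash
cat >> h.py <<'E'
def nests(name):
    st(); im,d=save('wrist',name); W=wcloud(d); im=im.astype(int); X,Y,Z=W[:,:,0],W[:,:,1],W[:,:,2]
    b=(im[:,:,2]>im[:,:,0]*1.5)&(abs(Z-.069)<.007)&(abs(Y+.13)<.18)&(abs(X-.58)<.07)
    q=W[b][:,:2].astype(np.float32); rc=cv2.minAreaRect(q); print('blue',len(q),rc,np.median(W[b][:,2]))
    ang=rc[2] if rc[1][0]>rc[1][1] else rc[2]+90
    if ang>120: ang-=180
    y=np.array([np.cos(np.radians(ang)),np.sin(np.radians(ang))])
    for n,k in zip(['jar','carton','tin','pot','tub'],[-.108,-.054,0,.054,.108]): print(n,(np.array(rc[0])+k*y).round(4))
    return W,im
E
python3 - <<'E'
from h import *
W,im=nests('w9')
# tub pocket floor
X,Y,Z=W[:,:,0],W[:,:,1],W[:,:,2]
k=(abs(Z-.058)<.004)&(np.hypot(X-.588,Y+.029)<.04)&(im[:,:,2]>im[:,:,0]*1.5); print('floor',cv2.minAreaRect(W[k][:,:2].astype(np.float32)),k.sum())
E
```

```text
t 31.9 p [ 0.4992 -0.0415  0.2391] F [ 0.2 -0.2 -1.2] w 0.0404 gf 39.9 q [ 0.35  0.11 -0.44  2.13  0.14  0.67 -1.85]
blue 9266 ((0.5785483717918396, -0.13820062577724457), (0.26801058650016785, 0.07443168759346008), 84.69298553466797) 0.06941161588152642
jar [ 0.5686 -0.2457]
carton [ 0.5736 -0.192 ]
tin [ 0.5785 -0.1382]
pot [ 0.5835 -0.0844]
tub [ 0.5885 -0.0307]
floor ((0.5858505964279175, -0.03828808292746544), (0.06106007471680641, 0.049698539078235626), 83.88520812988281) 1888
```

View pics/w9.png

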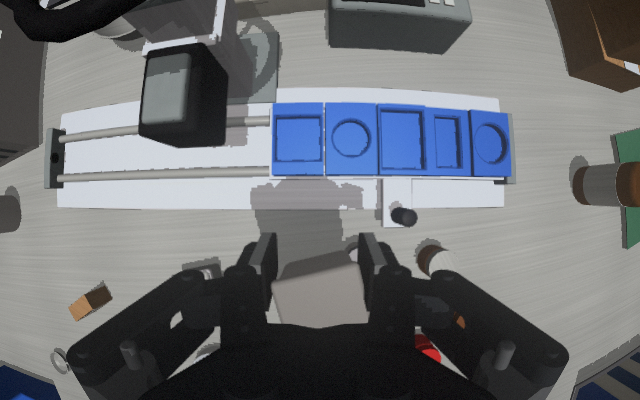

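Run:
```python
from h import *
go([.5861,-.030,.14],-5.1,0,15); go([.5861,-.030,.097],-5.1,0,15)
```

```text
go [ 0.5861 -0.03    0.14  ] shift [0.2318, -0.0827, 0.4692] turn [-0.0005, 0.0028, -0.0054] rows>= 3
go [ 0.5861 -0.03    0.097 ] shift [0.188, -0.0822, 0.6356] turn [-0.0005, 0.0028, -0.0054] rows>= 4
```

Call:
{"name": "servo_tool", "arguments": {
  "commands": [
    [[0.12,-0.03,0.06],[0,0,0]],
    [[0.24,-0.06,0.1],[0,0,-0.005]],
    [[0.29,-0.083,0.2],[0,0.003,-0.005]],
    [[0.26,-0.083,0.36],[0,0.003,-0.005]],
    [[0.232,-0.083,0.47],[0,0.003,-0.005]],
    [[0.232,-0.083,0.47],[0,0.003,-0.005]],
    [[0.232,-0.083,0.47],[0,0.003,-0.005]],
    [[0.232,-0.083,0.47],[0,0.003,-0.005]]
  ]
}}

```text
clock: 32.75
tcp_pos: [0.5883, -0.0296, 0.1424]
orientation: [3.1, -0.14, 0.415]
contact_force: [-0.4, -0.1, -0.4]
grip_width: 0.0409
gripper_force: 39.9
```

Run:
```python
from h import *
st(); go([.5861,-.030,.097],-5.1,0,15); go([.5861,-.030,.115],-5.1,0,15)
```

```text
t 32.75 p [ 0.5883 -0.0296  0.1424] F [-0.4 -0.1 -0.4] w 0.0409 gf 39.9 q [ 0.22  0.38 -0.35  2.04  0.37  0.51 -2.07]
go [ 0.5861 -0.03    0.097 ] shift [-0.0559, 0.0028, 0.1728] turn [-0.0008, -0.0029, -0.0008] rows>= 1
go [ 0.5861 -0.03    0.115 ] shift [-0.0369, 0.0027, 0.1034] turn [-0.0008, -0.0029, -0.0008] rows>= 1
```

Call:
{"name": "servo_tool", "arguments": {
  "commands": [
    [[-0.018,0,0.05],[0,0,0]],
    [[-0.026,0,0.09],[0,0,0]],
    [[-0.026,0,0.09],[0,0,0]],
    [[-0.026,0,0.09],[0,0,0]]
  ]
}}

```text
clock: 33.15
tcp_pos: [0.5858, -0.032, 0.1162]
orientation: [3.098, -0.143, 0.407]
contact_force: [-1.1, -6.4, -1.3]
grip_width: 0.0402
gripper_force: 41.3
```

Run:
```python
from h import *
st(); go([.5861,-.030,.097],-5.1,0,15)
```

```text
t 33.15 p [ 0.5858 -0.032   0.1162] F [-1.1 -6.4 -1.3] w 0.0402 gf 41.3 q [ 0.19  0.42 -0.32  2.06  0.41  0.46 -2.1 ]
go [ 0.5861 -0.03    0.097 ] shift [-0.0196, -0.0084, 0.0744] turn [0.0016, 0.0002, -0.0019] rows>= 1
```

Run:
```python
from h import *
im,d=save('scene','s1'); cv2.imwrite('pics/s1c.png',cv2.resize(im[120:300,220:460,::-1],(800,600),interpolation=cv2.INTER_CUBIC)); st()
```

```text
t 33.2 p [ 0.5858 -0.0321  0.1163] F [-2.1 -6.5 -1.6] w 0.0402 gf 41.3 q [ 0.19  0.42 -0.32  2.06  0.41  0.46 -2.1 ]
```

View pics/s1c.png

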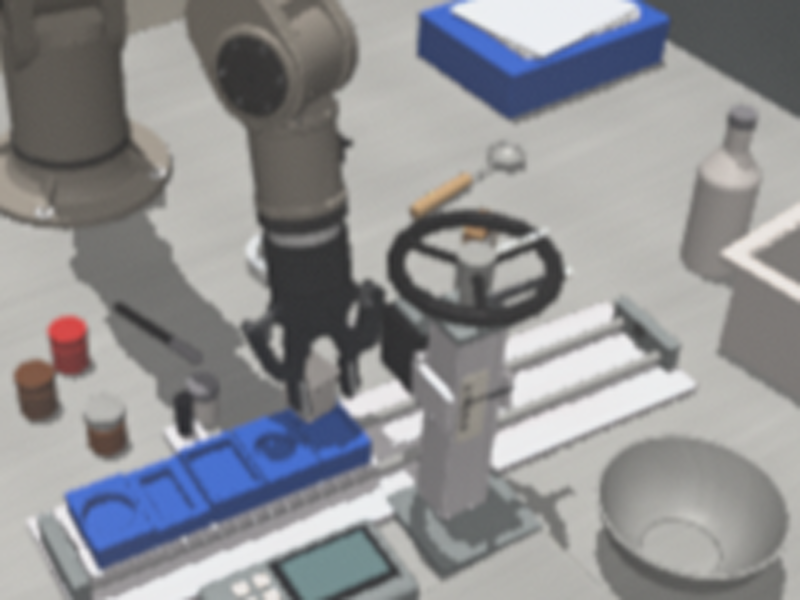

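The scene view shows the gripper's knuckle (about (370,300)) against the head (about (400,340)), so I'll regrasp the tub along x with a different lean.

Run:
```python
from h import *
go([.575,-.035,.20],-5.1,0,15); go([.45,.015,.20],-5.1,0,15); go([.45,.015,.10],-5.1,0,15); go([.45,.015,.039],-5.1,0,15)
```

```text
go [ 0.575 -0.035  0.2  ] shift [0.0461, 0.0162, -0.3342] turn [0.0016, 0.0001, -0.0019] rows>= 2
go [0.45  0.015 0.2  ] shift [-0.4527, -0.1367, -0.468] turn [0.0016, 0.0001, -0.0019] rows>= 4
go [0.45  0.015 0.1  ] shift [-0.5561, -0.1373, -0.0816] turn [0.0016, 0.0001, -0.0019] rows>= 3
go [0.45  0.015 0.039] shift [-0.6192, -0.1377, 0.1541] turn [0.0016, 0.0001, -0.0019] rows>= 4
```

Call:
{"name": "servo_tool", "arguments": {
  "commands": [
    [[0,0.03,-0.02],[0,0,0]],
    [[0.02,0.04,-0.16],[0,0,0]],
    [[0.046,0.03,-0.33],[0,0,0]],
    [[-0.1,0,-0.37],[0,0,0]],
    [[-0.28,-0.07,-0.42],[0,0,0]],
    [[-0.453,-0.137,-0.468],[0,0,0]],
    [[-0.49,-0.137,-0.33],[0,0,0]],
    [[-0.53,-0.137,-0.18],[0,0,0]],
    [[-0.556,-0.137,-0.08],[0,0,0]],
    [[-0.585,-0.137,0.03],[0,0,0]],
    [[-0.605,-0.137,0.1],[0,0,0]],
    [[-0.619,-0.138,0.152],[0,0,0]],
    [[-0.619,-0.138,0.152],[0,0,0]],
    [[-0.619,-0.138,0.152],[0,0,0]]
  ]
}}

```text
clock: 34.6
tcp_pos: [0.4514, 0.0186, 0.0406]
orientation: [3.102, -0.137, 0.412]
contact_force: [0.3, 0.5, -0.5]
grip_width: 0.0404
gripper_force: 41.2
```

Run:
```python
from h import *
st(); p=r.get_obs()['tcp_pos']; go([p[0],p[1],.039],-5.1,0,15); go([p[0],p[1],.14],-5.1,0,15)
```

```text
t 34.6 p [0.4514 0.0186 0.0406] F [ 0.3  0.5 -0.5] w 0.0404 gf 41.2 q [-0.09  0.41 -0.16  2.4   1.03  0.17 -2.9 ]
go [0.4514 0.0186 0.039 ] shift [-0.0016, 0.0, 0.006] turn [-0.0018, -0.0015, 0.0002] rows>= 1
go [0.4514 0.0186 0.14  ] shift [0.1038, -0.001, -0.384] turn [-0.0018, -0.0015, 0.0002] rows>= 2
```

Call:
{"name": "servo_tool", "arguments": {
  "commands": [
    [[-0.002,0,0.007],[0,0,0]],
    [[-0.002,0,0.007],[0,0,0]]
  ]
}}

```text
clock: 34.8
tcp_pos: [0.4516, 0.0182, 0.0393]
orientation: [3.102, -0.139, 0.414]
contact_force: [-0.3, -0.2, -0.6]
grip_width: 0.0405
gripper_force: 41.2
```

Call:
{"name": "servo_tool", "arguments": {
  "commands": [
    [[0,0,0],[0,0,0]],
    [[0,0,0],[0,0,0]],
    [[0,0,0],[0,0,0]],
    [[0,0,0],[0,0,0]],
    [[0.04,0,-0.14],[0,0,0]],
    [[0.08,0,-0.28],[0,0,0]],
    [[0.12,0,-0.44],[0,0,0]],
    [[0.12,0,-0.44],[0,0,0]]
  ],
  "claw": 0
}}

```text
clock: 35.6
tcp_pos: [0.4543, 0.0179, 0.1573]
orientation: [3.1, -0.142, 0.425]
contact_force: [0.9, -0.6, -0.2]
grip_width: 0.0852
gripper_force: 0.0
```

Run:
```python
from h import *
st(); go([.45,-.06,.22],85,0,0)
```

```text
t 35.6 p [0.4543 0.0179 0.1573] F [ 0.9 -0.6 -0.2] w 0.0852 gf 0.0 q [ 0.36  0.19 -0.64  2.3   0.45  0.47 -2.3 ]
go [ 0.45 -0.06  0.22] shift [0.0784, 0.3112, -0.2395] turn [0.1347, -0.1375, -0.9959] rows>= 11
```

Call:
{"name": "servo_tool", "arguments": {
  "commands": [
    [[0.02,0.05,-0.06],[0.013,-0.014,-0.09]],
    [[0.04,0.1,-0.12],[0.025,-0.026,-0.18]],
    [[0.06,0.15,-0.18],[0.037,-0.038,-0.27]],
    [[0.078,0.2,-0.24],[0.05,-0.05,-0.36]],
    [[0.078,0.25,-0.24],[0.06,-0.062,-0.45]],
    [[0.078,0.3,-0.24],[0.073,-0.075,-0.54]],
    [[0.078,0.311,-0.24],[0.085,-0.087,-0.63]],
    [[0.078,0.311,-0.24],[0.098,-0.1,-0.72]],
    [[0.078,0.311,-0.24],[0.11,-0.112,-0.81]],
    [[0.078,0.311,-0.24],[0.122,-0.124,-0.9]],
    [[0.078,0.311,-0.24],[0.135,-0.138,-0.996]],
    [[0.078,0.311,-0.24],[0.135,-0.138,-0.996]],
    [[0.078,0.311,-0.24],[0.135,-0.138,-0.996]]
  ]
}}

```text
clock: 36.9
tcp_pos: [0.4477, -0.0596, 0.2146]
orientation: [-2.307, -2.123, 0.013]
contact_force: [1.3, -0.2, 0.6]
grip_width: 0.0855
gripper_force: 0.0
```

Run:
```python
from h import *
st(); im,d=save('wrist','w10'); W=wcloud(d)
print('tub');top_of(W,(.453,.018),.046,.04,.003); print('tin');top_of(W,(.437,.114),.046,.045,.003)
print('carton');top_of(W,(.4045,.3055),.052,.045,.003)
```

```text
t 36.9 p [ 0.4477 -0.0596  0.2146] F [ 1.3 -0.2  0.6] w 0.0855 gf 0.0 q [ 0.81  0.27 -0.92  2.05  0.27  0.95 -0.34]
tub
1605 z 0.0469 rect [[0.432, 0.0171], [0.0381, 0.0406], 8.9] circ [[0.4333, 0.0174], 0.0255]
tin
1378 z 0.0467 rect [[0.4349, 0.1064], [0.0394, 0.0417], 6.3828] circ [[0.4338, 0.1068], 0.0276]
carton
few 0
```

Run:
```python
from h import *
im=cv2.imread('pics/w10.png'); W=wcloud(np.load('pics/w10.npy'))
print('tub');top_of(W,(.432,.017),.046,.04,.003); print('tin');top_of(W,(.435,.106),.046,.055,.003)
go([.43,.018,.12],80,0,20)
```

```text
tub
1757 z 0.0469 rect [[0.4309, 0.0169], [0.0404, 0.0406], 8.6866] circ [[0.4307, 0.0172], 0.027]
tin
1378 z 0.0467 rect [[0.4349, 0.1064], [0.0394, 0.0417], 6.3828] circ [[0.4338, 0.1068], 0.0276]
go [0.43  0.018 0.12 ] shift [0.304, -0.0928, 0.3791] turn [-0.016, 0.2232, 0.0543] rows>= 3
```

View pics/w10.png

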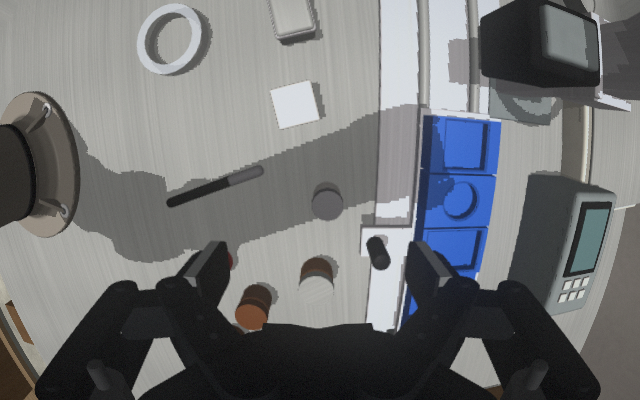

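The tub (white, near (295,105)) now sits at (.431,.017), turned about 9°. The tin is at (293,20).

Run:
```python
from h import *
for z in (.14,.09,.039): go([.4309,.0169,z],98.7,0,20)
```

```text
go [0.4309 0.0169 0.14  ] shift [0.2998, -0.0897, 0.299] turn [0.0202, 0.2213, -0.1514] rows>= 3
go [0.4309 0.0169 0.09  ] shift [0.3, -0.0877, 0.499] turn [0.0202, 0.2213, -0.1514] rows>= 3
go [0.4309 0.0169 0.039 ] shift [0.3003, -0.0857, 0.703] turn [0.0202, 0.2213, -0.1514] rows>= 4
```

Call:
{"name": "servo_tool", "arguments": {
  "commands": [
    [[0.1,-0.03,0.1],[0.007,0.075,-0.05]],
    [[0.2,-0.06,0.2],[0.014,0.15,-0.1]],
    [[0.3,-0.09,0.3],[0.02,0.221,-0.151]],
    [[0.3,-0.09,0.3],[0.02,0.221,-0.151]],
    [[0.3,-0.09,0.3],[0.02,0.221,-0.151]]
  ]
}}

```text
clock: 37.45
tcp_pos: [0.4307, 0.0162, 0.1401]
orientation: [-1.866, -2.167, -0.326]
contact_force: [0.5, 0.1, 0.2]
grip_width: 0.0853
gripper_force: 0.0
```

Run:
```python
from h import *
st(); 
for z in (.14,.09,.039): go([.4309,.0169,z],98.7,0,20)
```

```text
t 37.45 p [0.4307 0.0162 0.1401] F [0.5 0.1 0.2] w 0.0853 gf 0.0 q [ 0.91  0.51 -1.04  2.13  0.12  0.77 -0.02]
go [0.4309 0.0169 0.14  ] shift [0.0025, 0.0014, 0.0015] turn [-0.0003, 0.0012, -0.0019] rows>= 1
go [0.4309 0.0169 0.09  ] shift [-0.0656, 0.0017, 0.1895] turn [-0.0003, 0.0012, -0.0019] rows>= 2
go [0.4309 0.0169 0.039 ] shift [-0.135, 0.002, 0.3813] turn [-0.0003, 0.0012, -0.0019] rows>= 3
```

Call:
{"name": "servo_tool", "arguments": {
  "commands": [
    [[-0.03,0,0.09],[0,0,0]],
    [[-0.065,0,0.19],[0,0,0]],
    [[-0.1,0,0.29],[0,0,0]],
    [[-0.135,0.002,0.381],[0,0,0]],
    [[-0.135,0.002,0.381],[0,0,0]],
    [[-0.135,0.002,0.381],[0,0,0]]
  ]
}}

```text
clock: 38.05
tcp_pos: [0.4327, 0.0172, 0.0409]
orientation: [-1.864, -2.173, -0.328]
contact_force: [0.7, 0.4, 0.3]
grip_width: 0.0852
gripper_force: 0.0
```

Call:
{"name": "servo_tool", "arguments": {
  "commands": [
    [[0,0,0],[0,0,0]],
    [[0,0,0],[0,0,0]],
    [[0,0,0],[0,0,0]],
    [[0,0,0],[0,0,0]],
    [[0,0,0],[0,0,0]],
    [[0,0,0],[0,0,0]]
  ],
  "claw": 1
}}

```text
clock: 38.65
tcp_pos: [0.4319, 0.0172, 0.0401]
orientation: [-1.863, -2.171, -0.328]
contact_force: [-1.1, -3.0, 10.5]
grip_width: 0.0394
gripper_force: 39.7
```

Run:
```python
from h import *
st(); p=r.get_obs()['tcp_pos']; go([p[0],p[1],.16],98.7,0,20); go([.53,-.04,.20],84.9,0,20)
```

```text
t 38.65 p [0.4319 0.0172 0.0401] F [-1.1 -3.  10.5] w 0.0394 gf 39.7 q [ 0.76  0.67 -0.87  2.18  0.28  0.56 -0.09]
go [0.4319 0.0172 0.16  ] shift [0.1631, 0.0006, -0.4509] turn [0.0007, 0.0012, 0.0005] rows>= 3
go [ 0.53 -0.04  0.2 ] shift [-0.0511, 0.3541, -0.698] turn [-0.0516, 0.0011, 0.1447] rows>= 4
```

Call:
{"name": "servo_tool", "arguments": {
  "commands": [
    [[0.05,0,-0.15],[0,0,0]],
    [[0.1,0,-0.3],[0,0,0]],
    [[0.163,0,-0.45],[0,0,0]],
    [[0.09,0.12,-0.54],[-0.017,0,0.05]],
    [[0.02,0.24,-0.62],[-0.034,0,0.1]],
    [[-0.051,0.354,-0.698],[-0.052,0,0.145]],
    [[-0.051,0.354,-0.698],[-0.052,0,0.145]],
    [[-0.051,0.354,-0.698],[-0.052,0,0.145]]
  ]
}}

```text
clock: 39.45
tcp_pos: [0.5296, -0.0399, 0.1992]
orientation: [-2.128, -1.946, -0.374]
contact_force: [-0.2, 0.4, -1.5]
grip_width: 0.0393
gripper_force: 41.8
```

Run:
```python
from h import *
im=cv2.imread('pics/w10.png')[:,:,::-1].astype(int)
o=dict(r.get_obs()); o['tcp_pos']=np.array([.4477,-.0596,.2146]); o['orientation']=np.array([-2.307,-2.123,.013])
def blk(W,im):
    X,Y,Z=W[:,:,0],W[:,:,1],W[:,:,2]; y=np.array([.089,.996]); x=np.array([.996,-.089])
    b=(im[:,:,2]>im[:,:,0]*1.5)&(abs(Z-.0695)<.004)&(abs(Y+.05)<.12)&(abs(X-.58)<.07); q=W[b][:,:2]-[.588,-.030]
    u=q@x; v=q@y; e=np.percentile(v,99.7); k=v>-.02; print(len(q),'y edge',e,'-> cy off',e-.026,'x range',np.percentile(u[k],[.3,99.7]))
blk(wcloud(np.load('pics/w10.npy'),o),im)
st(); im,d=save('wrist','w11'); blk(wcloud(d),im.astype(int))
go([.588,-.030,.15],84.9,0,20); go([.588,-.030,.098],84.9,0,20)
```

```text
5379 y edge 0.026596355210562014 -> cy off 0.0005963552105620155 x range [-0.03681126  0.03782603]
t 39.45 p [ 0.5296 -0.0399  0.1992] F [-0.2  0.4 -1.5] w 0.0393 gf 41.8 q [ 0.9   0.51 -0.97  1.9   0.09  0.91 -0.13]
2415 y edge 0.026784500963325665 -> cy off 0.0007845009633256662 x range [-0.03716256  0.03678175]
go [ 0.588 -0.03   0.15 ] shift [-0.0119, 0.2335, 0.2027] turn [-0.0011, 0.0007, 0.0003] rows>= 2
go [ 0.588 -0.03   0.098] shift [-0.0828, 0.2338, 0.3982] turn [-0.0011, 0.0007, 0.0003] rows>= 3
```

Call:
{"name": "servo_tool", "arguments": {
  "commands": [
    [[0,0.1,0.05],[0,0,0]],
    [[0,0.2,0.12],[0,0,0]],
    [[-0.009,0.234,0.203],[0,0,0]],
    [[-0.03,0.234,0.27],[0,0,0]],
    [[-0.04,0.234,0.29],[0,0,0]],
    [[-0.04,0.234,0.29],[0,0,0]],
    [[-0.04,0.234,0.29],[0,0,0]]
  ]
}}

```text
clock: 40.2
tcp_pos: [0.589, -0.0296, 0.1281]
orientation: [-2.127, -1.946, -0.374]
contact_force: [-0.8, -0.3, -0.8]
grip_width: 0.0395
gripper_force: 41.7
```

Run:
```python
from h import *
st(); go([.5882,-.0292,.110],84.9,0,20); go([.5882,-.0292,.098],84.9,0,20)
```

```text
t 40.2 p [ 0.589  -0.0296  0.1281] F [-0.8 -0.3 -0.8] w 0.0395 gf 41.7 q [ 0.75  0.67 -0.86  1.82  0.2   0.82 -0.21]
go [ 0.5882 -0.0292  0.11  ] shift [-0.0236, -0.0034, 0.0685] turn [0.0, 0.0007, 0.0002] rows>= 1
go [ 0.5882 -0.0292  0.098 ] shift [-0.0399, -0.0034, 0.1137] turn [0.0, 0.0007, 0.0002] rows>= 1
```

No contact this time. Lowering slowly.

Call:
{"name": "servo_tool", "arguments": {
  "commands": [
    [[-0.012,-0.003,0.035],[0,0,0]],
    [[-0.024,-0.003,0.068],[0,0,0]],
    [[-0.03,-0.003,0.085],[0,0,0]],
    [[-0.035,-0.003,0.1],[0,0,0]],
    [[-0.04,-0.003,0.113],[0,0,0]],
    [[-0.04,-0.003,0.113],[0,0,0]],
    [[-0.04,-0.003,0.113],[0,0,0]]
  ]
}}

```text
clock: 40.9
tcp_pos: [0.5886, -0.0285, 0.0982]
orientation: [-2.126, -1.946, -0.375]
contact_force: [-2.9, 0.7, 4.4]
grip_width: 0.0393
gripper_force: 42.3
```

Call:
{"name": "servo_tool", "arguments": {
  "commands": [
    [[-0.001,0,0.004],[0,0,0]],
    [[-0.001,0,0.004],[0,0,0]]
  ]
}}

```text
clock: 41.1
tcp_pos: [0.5887, -0.0283, 0.0982]
orientation: [-2.126, -1.947, -0.374]
contact_force: [-5.0, -0.9, 14.4]
grip_width: 0.0395
gripper_force: 43.5
```

Call:
{"name": "servo_tool", "arguments": {
  "commands": [
    [[0,0,0],[0,0,0]],
    [[0,0,0],[0,0,0]],
    [[0,0,0],[0,0,0]],
    [[0,0,0],[0,0,0]],
    [[0,0,-0.06],[0,0,0]],
    [[0,0,-0.16],[0,0,0]],
    [[0,0,-0.3],[0,0,0]],
    [[0,0,-0.45],[0,0,0]],
    [[0,0,-0.55],[0,0,0]],
    [[0,0,-0.55],[0,0,0]]
  ],
  "claw": 0.3
}}

```text
clock: 42.1
tcp_pos: [0.5866, -0.0779, 0.2302]
orientation: [-2.133, -1.948, -0.38]
contact_force: [0.4, -0.5, -1.0]
grip_width: 0.0597
gripper_force: 0.0
```

Run:
```python
from h import *
W,im=nests('w12'); print('tub');top_of(W,(.588,-.03),.104,.035,.006)
print('pot');top_of(W,(.454,-.083),.046,.04,.003)
go([.454,-.083-.08,.21],85)
```

```text
t 42.1 p [ 0.5866 -0.0779  0.2302] F [ 0.4 -0.5 -1. ] w 0.0597 gf 0.0 q [ 0.88  0.57 -0.93  1.73  0.12  1.03 -0.12]
blue 5948 ((0.582715630531311, -0.08390454202890396), (0.1639445722103119, 0.07367487996816635), 84.95773315429688) 0.06866368037563511
jar [ 0.5732 -0.1915]
carton [ 0.578  -0.1377]
tin [ 0.5827 -0.0839]
pot [ 0.5875 -0.0301]
tub [0.5922 0.0237]
tub
2139 z 0.1027 rect [[0.587, -0.0273], [0.0404, 0.0394], 84.9649] circ [[0.587, -0.0276], 0.0273]
pot
578 z 0.0452 rect [[0.4525, -0.0833], [0.0308, 0.0307], 49.7213] circ [[0.4524, -0.0831], 0.0161]
go [ 0.454 -0.163  0.21 ] shift [-0.3906, -0.4926, -0.0662] turn [0.0027, -0.2207, -0.0019] rows>= 4
```

Run:
```python
from h import *
for z in (.22,.14,.037): go([.4530,-.0833,z],85)
```

```text
go [ 0.453  -0.0833  0.22  ] shift [-0.0787, -0.5253, 0.0039] turn [0.0027, -0.2207, -0.0019] rows>= 3
go [ 0.453  -0.0833  0.14  ] shift [-0.1875, -0.5265, 0.3048] turn [0.0027, -0.2207, -0.0019] rows>= 4
go [ 0.453  -0.0833  0.037 ] shift [-0.3275, -0.528, 0.6923] turn [0.0027, -0.2207, -0.0019] rows>= 5
```

Call:
{"name": "servo_tool", "arguments": {
  "commands": [
    [[-0.03,-0.17,0],[0,-0.07,0]],
    [[-0.06,-0.35,0],[0,-0.14,0]],
    [[-0.079,-0.526,0.004],[0.003,-0.221,-0.002]],
    [[-0.13,-0.526,0.15],[0.003,-0.221,-0.002]],
    [[-0.187,-0.526,0.3],[0.003,-0.221,-0.002]],
    [[-0.187,-0.526,0.305],[0.003,-0.221,-0.002]],
    [[-0.187,-0.526,0.305],[0.003,-0.221,-0.002]]
  ]
}}

```text
clock: 42.85
tcp_pos: [0.4512, -0.0814, 0.1379]
orientation: [-2.308, -2.122, 0.005]
contact_force: [0.1, 0.4, 0.3]
grip_width: 0.0598
gripper_force: 0.0
```

Run:
```python
from h import *
st(); go([.4530,-.0833,.039],85)
```

```text
t 42.85 p [ 0.4512 -0.0814  0.1379] F [0.1 0.4 0.3] w 0.0598 gf 0.0 q [ 0.74  0.4  -0.83  2.11  0.41  0.8  -0.42]
go [ 0.453  -0.0833  0.039 ] shift [-0.0076, 0.0106, 0.3956] turn [-0.0043, -0.0013, 0.0021] rows>= 2
```

Call:
{"name": "servo_tool", "arguments": {
  "commands": [
    [[-0.004,0.005,0.1],[0,0,0]],
    [[-0.006,0.006,0.2],[0,0,0]],
    [[-0.006,0.007,0.3],[0,0,0]],
    [[-0.006,0.007,0.395],[-0.002,0,0]],
    [[-0.006,0.007,0.395],[-0.002,0,0]],
    [[-0.006,0.007,0.395],[-0.002,0,0]]
  ]
}}

```text
clock: 43.45
tcp_pos: [0.4541, -0.0835, 0.0406]
orientation: [-2.313, -2.124, -0.001]
contact_force: [0.2, 0.3, 0.5]
grip_width: 0.0595
gripper_force: 0.0
```

Call:
{"name": "servo_tool", "arguments": {
  "commands": [
    [[0,0,0],[0,0,0]],
    [[0,0,0],[0,0,0]],
    [[0,0,0],[0,0,0]],
    [[0,0,0],[0,0,0]],
    [[0,0,0],[0,0,0]]
  ],
  "claw": 1
}}

```text
clock: 43.95
tcp_pos: [0.4541, -0.0839, 0.0409]
orientation: [2.313, 2.124, 0.002]
contact_force: [-1.5, -0.4, 7.8]
grip_width: 0.0306
gripper_force: 38.9
```

Run:
```python
from h import *
st(); 
for q in ([.453,-.08,.16],[.53,-.08,.18],[.5836,-.0833,.125]): go(q,85)
```

```text
t 43.95 p [ 0.4541 -0.0839  0.0409] F [-1.5 -0.4  7.8] w 0.0306 gf 38.9 q [ 0.61  0.56 -0.68  2.17  0.62  0.61 -0.61]
go [ 0.453 -0.08   0.16 ] shift [0.0151, -0.0051, -0.4762] turn [0.0009, -0.0, 0.0012] rows>= 3
go [ 0.53 -0.08  0.18] shift [0.0414, 0.3019, -0.5558] turn [0.0009, -0.0, 0.0012] rows>= 4
go [ 0.5836 -0.0833  0.125 ] shift [0.0465, 0.5163, -0.3355] turn [0.0009, -0.0, 0.0012] rows>= 4
```

Call:
{"name": "servo_tool", "arguments": {
  "commands": [
    [[0,0,-0.16],[0,0,0]],
    [[0.008,0,-0.32],[0,0,0]],
    [[0.015,0,-0.476],[0,0,0]],
    [[0.02,0.1,-0.53],[0,0,0]],
    [[0.03,0.2,-0.555],[0,0,0]],
    [[0.041,0.35,-0.555],[0,0,0]],
    [[0.045,0.516,-0.5],[0,0,0]],
    [[0.044,0.516,-0.4],[0,0,0]],
    [[0.044,0.516,-0.335],[0,0,0]],
    [[0.044,0.516,-0.335],[0,0,0]],
    [[0.044,0.516,-0.335],[0,0,0]]
  ]
}}

```text
clock: 45.05
tcp_pos: [0.5818, -0.0837, 0.1235]
orientation: [-2.312, -2.124, 0.001]
contact_force: [0.8, 0.1, -0.3]
grip_width: 0.0305
gripper_force: 40.0
```

Run:
```python
from h import *
st(); go([.5836,-.0839,.099],85)
```

```text
t 45.05 p [ 0.5818 -0.0837  0.1235] F [ 0.8  0.1 -0.3] w 0.0305 gf 40.0 q [ 0.6   0.6  -0.76  1.84  0.51  0.91 -0.48]
go [ 0.5836 -0.0839  0.099 ] shift [-0.0002, 0.0074, 0.0979] turn [-0.0011, -0.0004, 0.0016] rows>= 1
```

Call:
{"name": "servo_tool", "arguments": {
  "commands": [
    [[0,0.004,0.03],[0,0,0]],
    [[0,0.004,0.055],[0,0,0]],
    [[0,0.004,0.08],[0,0,0]],
    [[0,0.004,0.098],[0,0,0]],
    [[0,0.004,0.1],[0,0,0]],
    [[0,0.004,0.1],[0,0,0]]
  ]
}}

```text
clock: 45.65
tcp_pos: [0.5833, -0.0839, 0.099]
orientation: [-2.313, -2.124, 0.002]
contact_force: [-4.8, -0.0, 11.7]
grip_width: 0.031
gripper_force: 41.3
```

Call:
{"name": "servo_tool", "arguments": {
  "commands": [
    [[0,0,0],[0,0,0]],
    [[0,0,0],[0,0,0]],
    [[0,0,0],[0,0,0]],
    [[0,0,0],[0,0,0]],
    [[0,0,-0.08],[0,0,0]],
    [[0,0,-0.2],[0,0,0]],
    [[0,0,-0.35],[0,0,0]],
    [[0,0,-0.5],[0,0,0]],
    [[0,-0.15,-0.5],[0,0,0]],
    [[0.1,-0.3,-0.5],[0,0,0]],
    [[0.25,-0.45,-0.5],[0,0,0]],
    [[0.4,-0.6,-0.48],[0,0,0]],
    [[0.4,-0.6,-0.48],[0,0,0]],
    [[0.4,-0.6,-0.48],[0,0,0]]
  ],
  "claw": 0.3
}}

```text
clock: 47.05
tcp_pos: [0.442, 0.0293, 0.2184]
orientation: [-2.311, -2.128, 0.001]
contact_force: [1.0, 0.7, 0.1]
grip_width: 0.0598
gripper_force: 0.0
```

Run:
```python
from h import *
st(); im,d=save('wrist','w13'); W=wcloud(d)
print('tin');top_of(W,(.436,.113),.046,.045,.003); print('pot,tub');top_of(W,(.5836,-.0833),.104,.03,.005);top_of(W,(.588,-.03),.104,.035,.005)
print('carton');top_of(W,(.4045,.3055),.052,.045,.004)
```

```text
t 47.05 p [0.442  0.0293 0.2184] F [1.  0.7 0.1] w 0.0598 gf 0.0 q [ 0.65  0.25 -0.96  2.07  0.26  0.94 -0.53]
tin
2253 z 0.0468 rect [[0.4353, 0.1124], [0.0394, 0.0558], 7.6831] circ [[0.4344, 0.1125], 0.0323]
pot,tub
few 0
1478 z 0.105 rect [[0.589, -0.029], [0.04, 0.0412], 85.3011] circ [[0.589, -0.0285], 0.0273]
carton
few 0
```

Run:
```python
from h import *
go([.4353,.1124,.15],7.7)
```

```text
go [0.4353 0.1124 0.15  ] shift [0.3331, -0.0592, 0.274] turn [-0.0002, 0.0, 0.8607] rows>= 10
```

Call:
{"name": "servo_tool", "arguments": {
  "commands": [
    [[0.05,-0.01,0],[0,0,0.09]],
    [[0.1,-0.02,0],[0,0,0.18]],
    [[0.15,-0.03,0],[0,0,0.27]],
    [[0.2,-0.04,0],[0,0,0.36]],
    [[0.25,-0.05,0],[0,0,0.45]],
    [[0.3,-0.055,0],[0,0,0.54]],
    [[0.333,-0.059,0.03],[0,0,0.63]],
    [[0.333,-0.059,0.1],[0,0,0.72]],
    [[0.333,-0.059,0.18],[0,0,0.81]],
    [[0.333,-0.059,0.274],[0,0,0.861]],
    [[0.333,-0.059,0.274],[0,0,0.861]],
    [[0.333,-0.059,0.274],[0,0,0.861]]
  ],
  "claw": 0
}}

```text
clock: 48.3
tcp_pos: [0.4358, 0.1123, 0.1499]
orientation: [-3.133, -0.211, 0.003]
contact_force: [-0.1, 0.1, 0.2]
grip_width: 0.0857
gripper_force: 0.0
```

Run:
```python
from h import *
st(); im,d=save('wrist','w14'); W=wcloud(d); print('tin');top_of(W,(.436,.113),.046,.045,.003); go([.4353,.1124,.038],7.7)
```

```text
t 48.3 p [0.4358 0.1123 0.1499] F [-0.1  0.1  0.2] w 0.0857 gf 0.0 q [ 0.22  0.33 -0.7   2.13  0.3   0.78 -2.11]
tin
3304 z 0.0473 rect [[0.4352, 0.1136], [0.0391, 0.0559], 7.6731] circ [[0.4349, 0.114], 0.0328]
go [0.4353 0.1124 0.038 ] shift [-0.0034, 0.001, 0.45] turn [-0.001, 0.0001, -0.0001] rows>= 3
```

Call:
{"name": "servo_tool", "arguments": {
  "commands": [
    [[0,0,0.12],[0,0,0]],
    [[-0.002,0,0.25],[0,0,0]],
    [[-0.002,-0.002,0.37],[0,0,0]],
    [[-0.002,-0.002,0.448],[0,0,0]],
    [[-0.002,-0.002,0.448],[0,0,0]],
    [[-0.002,-0.002,0.448],[0,0,0]]
  ]
}}

```text
clock: 48.95
tcp_pos: [0.4354, 0.1135, 0.0389]
orientation: [-3.133, -0.21, -0.001]
contact_force: [0.7, -0.1, -0.1]
grip_width: 0.0853
gripper_force: 0.0
```

Call:
{"name": "servo_tool", "arguments": {
  "commands": [
    [[0,0,0],[0,0,0]],
    [[0,0,0],[0,0,0]],
    [[0,0,0],[0,0,0]],
    [[0,0,0],[0,0,0]],
    [[0,0,0],[0,0,0]]
  ],
  "claw": 1
}}

```text
clock: 49.45
tcp_pos: [0.4354, 0.1134, 0.0392]
orientation: [-3.134, -0.209, -0.003]
contact_force: [-0.6, -0.3, 8.0]
grip_width: 0.0555
gripper_force: 41.7
```

Run:
```python
from h import *
st(); o=r.get_obs(); p=o['tcp_pos']; print('tin in tool',R.from_rotvec(o['orientation']).inv().apply(np.array([.4352,.113,p[2]])-p))
go([.44,.06,.20],7.7); go([.52,-.13,.20],85)
```

```text
t 49.45 p [0.4354 0.1134 0.0392] F [-0.6 -0.3  8. ] w 0.0555 gf 41.7 q [ 0.07  0.52 -0.56  2.2   0.53  0.55 -2.32]
tin in tool [-2.18074361e-04  3.79896540e-04 -6.63047015e-07]
go [0.44 0.06 0.2 ] shift [-0.0089, 0.2137, -0.6433] turn [-0.0005, -0.0011, -0.0008] rows>= 4
go [ 0.52 -0.13  0.2 ] shift [0.2074, 1.0094, -0.6435] turn [0.0003, -0.0012, -0.8597] rows>= 10
```

Call:
{"name": "servo_tool", "arguments": {
  "commands": [
    [[0,0,-0.16],[0,0,0]],
    [[0,0,-0.32],[0,0,0]],
    [[0,0,-0.48],[0,0,-0.05]],
    [[0,0.1,-0.6],[0,0,-0.12]],
    [[0.02,0.22,-0.643],[0,0,-0.2]],
    [[0.05,0.34,-0.643],[0,0,-0.28]],
    [[0.08,0.46,-0.643],[0,0,-0.36]],
    [[0.11,0.58,-0.643],[0,0,-0.45]],
    [[0.14,0.7,-0.643],[0,0,-0.54]],
    [[0.17,0.82,-0.643],[0,0,-0.63]],
    [[0.2,0.92,-0.643],[0,0,-0.72]],
    [[0.207,1,-0.643],[0,0,-0.81]],
    [[0.207,1,-0.643],[0,0,-0.86]],
    [[0.207,1,-0.643],[0,0,-0.86]],
    [[0.207,1,-0.643],[0,0,-0.86]]
  ]
}}

```text
clock: 50.95
tcp_pos: [0.5187, -0.1275, 0.1987]
orientation: [-2.317, -2.12, 0.0]
contact_force: [-0.1, 0.6, -0.9]
grip_width: 0.0555
gripper_force: 44.0
```

Run:
```python
from h import *
W,im=nests('w15'); print('pot');top_of(W,(.5836,-.0833),.104,.03,.005)
print('tub');top_of(W,(.588,-.03),.104,.035,.005)
for z in (.17,.125): go([.5789,-.1371,z],84.9)
```

```text
t 50.95 p [ 0.5187 -0.1275  0.1987] F [-0.1  0.6 -0.9] w 0.0555 gf 44.0 q [ 0.84  0.45 -0.9   1.9   0.42  0.99 -0.34]
blue 8047 ((0.5792106986045837, -0.1362152397632599), (0.26893606781959534, 0.07489653676748276), 84.87803649902344) 0.07057923971183305
jar [ 0.5696 -0.2438]
carton [ 0.5744 -0.19  ]
tin [ 0.5792 -0.1362]
pot [ 0.584  -0.0824]
tub [ 0.5889 -0.0286]
pot
1434 z 0.1049 rect [[0.5827, -0.0838], [0.0309, 0.0314], 1.905] circ [[0.5828, -0.0839], 0.0163]
tub
2846 z 0.1048 rect [[0.5881, -0.0279], [0.0404, 0.0407], 84.8862] circ [[0.5877, -0.0278], 0.0272]
go [ 0.5789 -0.1371  0.17  ] shift [-0.0181, 0.2431, 0.1144] turn [-0.0005, -0.0004, 0.0008] rows>= 2
go [ 0.5789 -0.1371  0.125 ] shift [-0.0182, 0.2432, 0.2944] turn [-0.0005, -0.0004, 0.0008] rows>= 2
```

Call:
{"name": "servo_tool", "arguments": {
  "commands": [
    [[-0.006,0.1,0],[0,0,0]],
    [[-0.012,0.2,0.08],[0,0,0]],
    [[-0.017,0.243,0.2],[0,0,0]],
    [[-0.017,0.243,0.294],[0,0,0]],
    [[-0.017,0.243,0.294],[0,0,0]],
    [[-0.017,0.243,0.294],[0,0,0]]
  ]
}}

```text
clock: 51.6
tcp_pos: [0.579, -0.1365, 0.1253]
orientation: [-2.314, -2.123, 0.0]
contact_force: [0.8, -0.1, -0.6]
grip_width: 0.0552
gripper_force: 44.0
```

Run:
```python
from h import *
st(); go([.579,-.1368,.097],84.9)
```

```text
t 51.6 p [ 0.579  -0.1365  0.1253] F [ 0.8 -0.1 -0.6] w 0.0552 gf 44.0 q [ 0.72  0.63 -0.8   1.82  0.55  0.94 -0.42]
go [ 0.579  -0.1368  0.097 ] shift [-0.0014, 0.0004, 0.113] turn [-0.0009, -0.0006, 0.0018] rows>= 1
```

Call:
{"name": "servo_tool", "arguments": {
  "commands": [
    [[-0.001,0,0.035],[0,0,0]],
    [[-0.001,0,0.065],[0,0,0]],
    [[-0.001,0,0.09],[0,0,0]],
    [[-0.001,0,0.113],[0,0,0.002]],
    [[-0.001,0,0.116],[0,0,0.002]],
    [[-0.001,0,0.116],[0,0,0.002]]
  ]
}}

```text
clock: 52.2
tcp_pos: [0.5793, -0.1373, 0.0968]
orientation: [-2.319, -2.119, 0.0]
contact_force: [-4.0, 1.0, 10.0]
grip_width: 0.0554
gripper_force: 46.5
```

Call:
{"name": "servo_tool", "arguments": {
  "commands": [
    [[0,0,0],[0,0,0]],
    [[0,0,0],[0,0,0]],
    [[0,0,0],[0,0,0]],
    [[0,0,0],[0,0,0]],
    [[0,0,-0.08],[0,0,0]],
    [[0,0,-0.2],[0,0,0]],
    [[0,0,-0.36],[0,0,0]],
    [[0,0,-0.5],[0,0,0]],
    [[0.1,-0.15,-0.52],[0,0,0]],
    [[0.25,-0.3,-0.52],[0,0,0]],
    [[0.4,-0.45,-0.52],[0,0,0]],
    [[0.55,-0.54,-0.52],[0,0,0]],
    [[0.7,-0.54,-0.52],[0,0,0]],
    [[0.9,-0.54,-0.52],[0,0,0]],
    [[1,-0.54,-0.52],[0,0,0]],
    [[1,-0.54,-0.52],[0,0,0]]
  ],
  "claw": 0
}}

```text
clock: 53.8
tcp_pos: [0.4668, 0.1281, 0.2267]
orientation: [-2.31, -2.126, -0.004]
contact_force: [0.2, 0.1, -0.6]
grip_width: 0.0854
gripper_force: 0.0
```

Run:
```python
from h import *
st(); im,d=save('wrist','w16'); W=wcloud(d); print('carton');top_of(W,(.4045,.3055),.052,.045,.004);print('carton');top_of(W,(.4045,.3055),.052,.06,.01)
go([.41,.22,.22],85); go([.4045,.3055,.20],27.5)
```

```text
t 53.8 p [0.4668 0.1281 0.2267] F [ 0.2  0.1 -0.6] w 0.0854 gf 0.0 q [ 0.47  0.35 -1.02  1.98  0.35  1.01 -0.8 ]
carton
973 z 0.052 rect [[0.4031, 0.3023], [0.0249, 0.052], 27.1376] circ [[0.4026, 0.3018], 0.0274]
carton
1002 z 0.052 rect [[0.4031, 0.3023], [0.0249, 0.052], 27.1376] circ [[0.4027, 0.3018], 0.0274]
go [0.41 0.22 0.22] shift [0.3575, -0.2587, 0.0256] turn [-0.0006, -0.0009, 0.0009] rows>= 3
go [0.4045 0.3055 0.2   ] shift [0.6962, -0.3098, 0.1061] turn [-0.0011, -0.0005, 0.6398] rows>= 7
```

Call:
{"name": "servo_tool", "arguments": {
  "commands": [
    [[0.1,-0.04,0],[0,0,0.09]],
    [[0.2,-0.08,0],[0,0,0.18]],
    [[0.3,-0.12,0],[0,0,0.27]],
    [[0.4,-0.17,0.04],[0,0,0.36]],
    [[0.5,-0.22,0.12],[0,0,0.45]],
    [[0.6,-0.27,0.2],[0,0,0.54]],
    [[0.688,-0.314,0.306],[0,0,0.64]],
    [[0.688,-0.314,0.306],[0,0,0.64]],
    [[0.688,-0.314,0.306],[0,0,0.64]],
    [[0.688,-0.314,0.306],[0,0,0.64]]
  ]
}}

```text
clock: 54.85
tcp_pos: [0.4055, 0.3004, 0.1503]
orientation: [-3.053, -0.739, 0.0]
contact_force: [-0.3, -0.4, 0.2]
grip_width: 0.0853
gripper_force: 0.0
```

Run:
```python
from h import *
st(); im,d=save('wrist','w17'); W=wcloud(d); print('carton');top_of(W,(.4035,.3035),.052,.045,.004); go([.4035,.3035,.038],27.3)
```

```text
t 54.85 p [0.4055 0.3004 0.1503] F [-0.3 -0.4  0.2] w 0.0853 gf 0.0 q [-0.13  0.43 -0.77  2.01  0.4   0.85 -2.22]
carton
2098 z 0.053 rect [[0.4032, 0.306], [0.0246, 0.0495], 27.7178] circ [[0.4036, 0.3059], 0.0271]
go [0.4035 0.3035 0.038 ] shift [-0.0024, -0.0146, 0.4497] turn [-0.0003, -0.0003, -0.0014] rows>= 3
```

Call:
{"name": "servo_tool", "arguments": {
  "commands": [
    [[0,-0.01,0.12],[0,0,0]],
    [[0.002,-0.024,0.25],[0,0,0]],
    [[0.002,-0.024,0.37],[0,0,0]],
    [[0.002,-0.024,0.45],[0,0,0]],
    [[0.002,-0.024,0.45],[0,0,0]],
    [[0.002,-0.024,0.45],[0,0,0]]
  ]
}}

```text
clock: 55.5
tcp_pos: [0.4028, 0.3072, 0.0381]
orientation: [-3.052, -0.738, 0.0]
contact_force: [-0.3, 0.9, 0.0]
grip_width: 0.0855
gripper_force: 0.0
```

Call:
{"name": "servo_tool", "arguments": {
  "commands": [
    [[0,0,0],[0,0,0]],
    [[0,0,0],[0,0,0]],
    [[0,0,0],[0,0,0]],
    [[0,0,0],[0,0,0]],
    [[0,0,0],[0,0,0]]
  ],
  "claw": 1
}}

```text
clock: 56.0
tcp_pos: [0.4027, 0.308, 0.0386]
orientation: [-3.052, -0.74, -0.002]
contact_force: [0.6, -1.8, 5.6]
grip_width: 0.0498
gripper_force: 42.0
```

Run:
```python
from h import *
st(); o=r.get_obs(); p=o['tcp_pos']; print('carton in tool',R.from_rotvec(o['orientation']).inv().apply(np.array([.4032,.306,p[2]])-p))
go([.44,.10,.22],60);
```

```text
t 56.0 p [0.4027 0.308  0.0386] F [ 0.6 -1.8  5.6] w 0.0498 gf 42.0 q [-0.27  0.6  -0.63  2.07  0.59  0.65 -2.4 ]
carton in tool [-4.93391728e-04  1.96640657e-03 -2.57752646e-06]
go [0.44 0.1  0.22] shift [-0.247, 0.8072, -0.7269] turn [-0.0002, -0.0012, -0.364] rows>= 6
```

Call:
{"name": "servo_tool", "arguments": {
  "commands": [
    [[0,0,-0.16],[0,0,0]],
    [[0,0,-0.32],[0,0,0]],
    [[0,0.02,-0.48],[0,0,-0.04]],
    [[-0.04,0.14,-0.62],[0,0,-0.09]],
    [[-0.08,0.28,-0.727],[0,0,-0.15]],
    [[-0.12,0.42,-0.727],[0,0,-0.21]],
    [[-0.17,0.56,-0.727],[0,0,-0.27]],
    [[-0.21,0.7,-0.727],[0,0,-0.33]],
    [[-0.247,0.807,-0.727],[0,0,-0.364]],
    [[-0.247,0.807,-0.727],[0,0,-0.364]]
  ]
}}

```text
clock: 57.0
tcp_pos: [0.4399, 0.0953, 0.2187]
orientation: [2.724, 1.563, -0.003]
contact_force: [0.6, -0.0, -0.4]
grip_width: 0.0494
gripper_force: 41.9
```

Run:
```python
from h import *
st(); go([.51,-.12,.20],84.9)
```

```text
t 57.0 p [0.4399 0.0953 0.2187] F [ 0.6 -0.  -0.4] w 0.0494 gf 41.9 q [ 0.47  0.26 -0.93  2.06  0.26  0.95 -1.12]
go [ 0.51 -0.12  0.2 ] shift [-0.6018, 0.6767, 0.076] turn [-0.0005, 0.0013, -0.28] rows>= 5
```

Call:
{"name": "servo_tool", "arguments": {
  "commands": [
    [[-0.1,0.11,0],[0,0,-0.05]],
    [[-0.2,0.23,0],[0,0,-0.1]],
    [[-0.3,0.34,0.02],[0,0,-0.16]],
    [[-0.4,0.45,0.04],[0,0,-0.22]],
    [[-0.5,0.56,0.06],[0,0,-0.28]],
    [[-0.6,0.677,0.076],[0,0,-0.28]],
    [[-0.6,0.677,0.076],[0,0,-0.28]],
    [[-0.6,0.677,0.076],[0,0,-0.28]]
  ]
}}

```text
clock: 57.8
tcp_pos: [0.5112, -0.1144, 0.1996]
orientation: [-2.313, -2.123, -0.001]
contact_force: [0.4, 0.3, -0.4]
grip_width: 0.0494
gripper_force: 41.9
```

Run:
```python
from h import *
st(); im,d=save('wrist','w18'); W=wcloud(d); top_of(W,(.579,-.137),.104,.045,.005); top_of(W,(.5836,-.0833),.104,.025,.005)
go([.5742,-.1900,.17],84.9); go([.5742,-.1900,.12],84.9)
```

```text
t 57.8 p [ 0.5112 -0.1144  0.1996] F [ 0.4  0.3 -0.4] w 0.0494 gf 41.9 q [ 0.81  0.42 -0.88  1.92  0.39  0.98 -0.34]
2946 z 0.105 rect [[0.58, -0.1242], [0.0639, 0.0558], 84.4987] circ [[0.5849, -0.1268], 0.0365]
1382 z 0.1052 rect [[0.5824, -0.0829], [0.0315, 0.0315], 86.7362] circ [[0.5827, -0.0833], 0.0165]
go [ 0.5742 -0.19    0.17  ] shift [-0.285, 0.2769, 0.1188] turn [-0.0005, -0.001, 0.0039] rows>= 3
go [ 0.5742 -0.19    0.12  ] shift [-0.2853, 0.2771, 0.3188] turn [-0.0005, -0.001, 0.0039] rows>= 3
```

Call:
{"name": "servo_tool", "arguments": {
  "commands": [
    [[-0.1,0.1,0],[0,0,0]],
    [[-0.2,0.2,0.04],[0,0,0.004]],
    [[-0.286,0.277,0.12],[0,0,0.004]],
    [[-0.286,0.277,0.23],[0,0,0.004]],
    [[-0.286,0.277,0.319],[0,0,0.004]],
    [[-0.286,0.277,0.319],[0,0,0.004]],
    [[-0.286,0.277,0.319],[0,0,0.004]]
  ]
}}

```text
clock: 58.55
tcp_pos: [0.5745, -0.1898, 0.1206]
orientation: [-2.315, -2.121, -0.001]
contact_force: [0.4, 0.4, 0.1]
grip_width: 0.0495
gripper_force: 41.9
```

Run:
```python
from h import *
st(); go([.5742,-.1904,.0905],84.9)
```

```text
t 58.55 p [ 0.5745 -0.1898  0.1206] F [0.4 0.4 0.1] w 0.0495 gf 41.9 q [ 0.77  0.63 -0.76  1.8   0.53  0.93 -0.31]
go [ 0.5742 -0.1904  0.0905] shift [-0.0027, -0.0008, 0.1202] turn [-0.0004, -0.0009, 0.001] rows>= 1
```

Call:
{"name": "servo_tool", "arguments": {
  "commands": [
    [[-0.002,-0.001,0.035],[0,0,0]],
    [[-0.002,-0.001,0.065],[0,0,0]],
    [[-0.002,-0.001,0.095],[0,0,0]],
    [[-0.002,-0.001,0.12],[0,0,0]],
    [[-0.002,-0.001,0.124],[0,0,0]],
    [[-0.002,-0.001,0.124],[0,0,0]]
  ]
}}

```text
clock: 59.15
tcp_pos: [0.5738, -0.192, 0.0904]
orientation: [-2.319, -2.119, 0.002]
contact_force: [-6.9, 0.8, 18.1]
grip_width: 0.0496
gripper_force: 44.3
```

Call:
{"name": "servo_tool", "arguments": {
  "commands": [
    [[0,0,0],[0,0,0]],
    [[0,0,0],[0,0,0]],
    [[0,0,0],[0,0,0]],
    [[0,0,0],[0,0,0]],
    [[0,0,-0.08],[0,0,0]],
    [[0,0,-0.2],[0,0,0]],
    [[0,0,-0.36],[0,0,0]],
    [[0,0,-0.5],[0,0,0]],
    [[-0.1,-0.15,-0.52],[0,0,0]],
    [[-0.2,-0.3,-0.52],[0,0,0]],
    [[-0.3,-0.45,-0.52],[0,0,0]],
    [[-0.318,-0.51,-0.52],[0,0,0]],
    [[-0.318,-0.51,-0.52],[0,0,0]],
    [[-0.318,-0.51,-0.52],[0,0,0]]
  ],
  "claw": 0.15
}}

```text
clock: 60.55
tcp_pos: [0.4403, -0.2599, 0.219]
orientation: [-2.319, -2.119, -0.001]
contact_force: [-0.0, -0.2, 0.0]
grip_width: 0.0722
gripper_force: 0.0
```

Run:
```python
from h import *
st(); W,im=nests('w19'); print('jar');top_of(W,(.434,-.18),.048,.04,.003); print('carton');top_of(W,(.574,-.191),.104,.035,.006); print('tin');top_of(W,(.579,-.137),.104,.028,.006)
for z in (.14,.037): go([.434,-.1797,z],85)
im=cv2.imread('pics/w19.png')
```

```text
t 60.55 p [ 0.4403 -0.2599  0.219 ] F [-0.  -0.2  0. ] w 0.0722 gf 0.0 q [ 1.14  0.37 -0.88  1.93  0.34  1.    0.01]
t 60.55 p [ 0.4403 -0.2599  0.219 ] F [-0.  -0.2  0. ] w 0.0722 gf 0.0 q [ 1.14  0.37 -0.88  1.93  0.34  1.    0.01]
blue 6430 ((0.5762632489204407, -0.17446213960647583), (0.19104212522506714, 0.0753701776266098), 84.91038513183594) 0.06868497729913475
jar [ 0.5667 -0.282 ]
carton [ 0.5715 -0.2282]
tin [ 0.5763 -0.1745]
pot [ 0.5811 -0.1207]
tub [ 0.5858 -0.0669]
jar
1337 z 0.049 rect [[0.4349, -0.1801], [0.0384, 0.0387], 84.9037] circ [[0.4348, -0.1801], 0.0202]
carton
1586 z 0.105 rect [[0.575, -0.1801], [0.0479, 0.0514], 85.0566] circ [[0.5737, -0.1855], 0.0303]
tin
2301 z 0.1049 rect [[0.5783, -0.1387], [0.0393, 0.0545], 85.0705] circ [[0.579, -0.1371], 0.0281]
go [ 0.434  -0.1797  0.14  ] shift [0.3147, -0.0559, 0.3166] turn [0.0002, -0.0007, -0.001] rows>= 3
go [ 0.434  -0.1797  0.037 ] shift [0.3143, -0.056, 0.7286] turn [0.0002, -0.0007, -0.001] rows>= 4
```

View pics/w19.png

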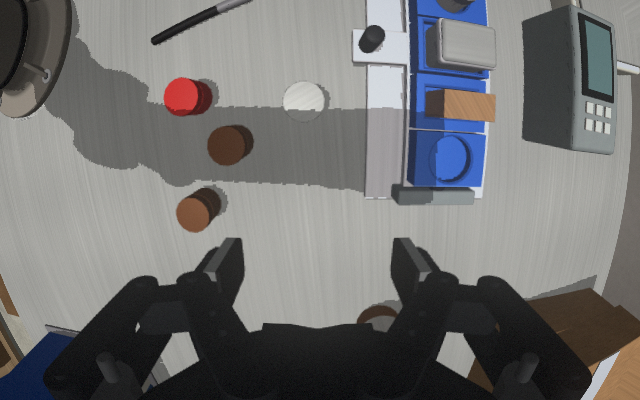

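The jar with its steel lid is at (303,100), with the look-alikes at (187,97), (227,145) and (195,212). The carton and tin are seated.

Call:
{"name": "servo_tool", "arguments": {
  "commands": [
    [[0.1,-0.02,0.05],[0,0,0]],
    [[0.2,-0.04,0.15],[0,0,0]],
    [[0.314,-0.055,0.25],[0,0,0]],
    [[0.314,-0.055,0.316],[0,0,0]],
    [[0.314,-0.055,0.316],[0,0,0]]
  ],
  "claw": 0.3
}}

```text
clock: 61.1
tcp_pos: [0.433, -0.1781, 0.1382]
orientation: [-2.311, -2.121, 0.0]
contact_force: [0.5, 0.5, 0.4]
grip_width: 0.0595
gripper_force: 0.0
```

Run:
```python
from h import *
st(); go([.4343,-.1798,.038],85)
```

```text
t 61.1 p [ 0.433  -0.1781  0.1382] F [0.5 0.5 0.4] w 0.0595 gf 0.0 q [ 0.97  0.42 -0.85  2.09  0.43  0.81 -0.23]
go [ 0.4343 -0.1798  0.038 ] shift [-0.0075, 0.0072, 0.4009] turn [-0.0024, -0.0019, 0.0012] rows>= 3
```

Call:
{"name": "servo_tool", "arguments": {
  "commands": [
    [[-0.004,0.005,0.12],[0,0,0]],
    [[-0.005,0.005,0.24],[0,0,0]],
    [[-0.005,0.005,0.34],[0,0,0]],
    [[-0.005,0.005,0.4],[0,0,0]],
    [[-0.005,0.005,0.4],[0,0,0]],
    [[-0.005,0.005,0.4],[0,0,0]]
  ]
}}

```text
clock: 61.7
tcp_pos: [0.4354, -0.1817, 0.0406]
orientation: [-2.318, -2.119, -0.001]
contact_force: [-0.1, -0.6, 0.6]
grip_width: 0.0596
gripper_force: 0.0
```

Call:
{"name": "servo_tool", "arguments": {
  "commands": [
    [[0,0,0],[0,0,0]],
    [[0,0,0],[0,0,0]],
    [[0,0,0],[0,0,0]],
    [[0,0,0],[0,0,0]],
    [[0,0,0],[0,0,0]]
  ],
  "claw": 1
}}

```text
clock: 62.2
tcp_pos: [0.4352, -0.1821, 0.0412]
orientation: [2.318, 2.118, 0.001]
contact_force: [-0.4, 0.1, 6.7]
grip_width: 0.0392
gripper_force: 39.7
```

Run:
```python
from h import *
st(); go([.45,-.21,.19],85); go([.5695,-.2447,.19],84.9); go([.5695,-.2447,.125],84.9)
```

```text
t 62.2 p [ 0.4352 -0.1821  0.0412] F [-0.4  0.1  6.7] w 0.0392 gf 39.7 q [ 0.84  0.58 -0.7   2.15  0.64  0.63 -0.41]
go [ 0.45 -0.21  0.19] shift [-0.1061, 0.0699, -0.5951] turn [0.0009, 0.0001, -0.0018] rows>= 4
go [ 0.5695 -0.2447  0.19  ] shift [-0.2013, 0.5584, -0.5944] turn [0.0009, 0.0001, -0.0007] rows>= 5
go [ 0.5695 -0.2447  0.125 ] shift [-0.2013, 0.5581, -0.3344] turn [0.0009, 0.0001, -0.0007] rows>= 4
```

Call:
{"name": "servo_tool", "arguments": {
  "commands": [
    [[0,0,-0.16],[0,0,0]],
    [[0,0,-0.32],[0,0,0]],
    [[-0.05,0.03,-0.48],[0,0,0]],
    [[-0.1,0.1,-0.594],[0,0,0]],
    [[-0.13,0.25,-0.594],[0,0,0]],
    [[-0.17,0.4,-0.594],[0,0,0]],
    [[-0.2105,0.558,-0.55],[0,0,0]],
    [[-0.2105,0.558,-0.43],[0,0,0]],
    [[-0.2105,0.558,-0.334],[0,0,0]],
    [[-0.2105,0.558,-0.334],[0,0,0]],
    [[-0.2105,0.558,-0.334],[0,0,0]]
  ]
}}

```text
clock: 63.3
tcp_pos: [0.5683, -0.2467, 0.1238]
orientation: [-2.318, -2.119, 0.0]
contact_force: [0.1, 0.6, -0.2]
grip_width: 0.0386
gripper_force: 41.3
```

Run:
```python
from h import *
st(); go([.5695,-.2469,.0968],84.9)
```

```text
t 63.3 p [ 0.5683 -0.2467  0.1238] F [ 0.1  0.6 -0.2] w 0.0386 gf 41.3 q [ 0.86  0.65 -0.76  1.76  0.54  0.96 -0.22]
go [ 0.5695 -0.2469  0.0968] shift [-0.0006, 0.005, 0.108] turn [-0.0007, -0.0006, -0.0005] rows>= 1
```

Call:
{"name": "servo_tool", "arguments": {
  "commands": [
    [[0,0.003,0.035],[0,0,0]],
    [[0,0.004,0.06],[0,0,0]],
    [[0,0.004,0.085],[0,0,0]],
    [[0,0.004,0.106],[0,0,0]],
    [[0,0.004,0.112],[0,0,0]],
    [[0,0.004,0.112],[0,0,0]]
  ]
}}

```text
clock: 63.9
tcp_pos: [0.5694, -0.2469, 0.0972]
orientation: [-2.319, -2.119, 0.003]
contact_force: [-7.4, 0.7, 16.6]
grip_width: 0.0386
gripper_force: 43.2
```

Call:
{"name": "servo_tool", "arguments": {
  "commands": [
    [[0,0,0],[0,0,0]],
    [[0,0,0],[0,0,0]],
    [[0,0,0],[0,0,0]],
    [[0,0,0],[0,0,0]],
    [[0,0,-0.08],[0,0,0]],
    [[0,0,-0.2],[0,0,0]],
    [[0,0,-0.36],[0,0,0]],
    [[0,0,-0.52],[0,0,0]],
    [[0.1,-0.1,-0.6],[0,0,0]],
    [[0.2,-0.2,-0.65],[0,0,0]],
    [[0.3,-0.3,-0.7],[0,0,0]],
    [[0.4,-0.3,-0.75],[0,0,0]],
    [[0.4,-0.3,-0.75],[0,0,0]],
    [[0.4,-0.3,-0.75],[0,0,0]]
  ],
  "claw": 0.3
}}

```text
clock: 65.3
tcp_pos: [0.504, -0.1405, 0.2831]
orientation: [-2.318, -2.121, 0.0]
contact_force: [-0.2, -0.2, -0.1]
grip_width: 0.0598
gripper_force: 0.0
```

Run:
```python
from h import *
W,im=nests('w20'); 
for n,c in dict(jar=(.5695,-.2447),carton=(.574,-.191),tin=(.579,-.137),pot=(.5836,-.0833),tub=(.588,-.03)).items(): print(n); top_of(W,c,.104,.026,.008)
print('post'); top_of(W,(.499,-.130),.088,.03,.005)
go([.4988,-.130,.22],175); cv2.imwrite('pics/w20s.png',im[:,:,::-1].astype(np.uint8))
```

```text
t 65.3 p [ 0.504  -0.1405  0.2831] F [-0.2 -0.2 -0.1] w 0.0598 gf 0.0 q [ 0.93  0.33 -0.94  1.83  0.29  1.13 -0.2 ]
blue 5445 ((0.5789666771888733, -0.13724082708358765), (0.26752862334251404, 0.0751160979270935), 84.90489959716797) 0.06974160529475232
jar [ 0.5694 -0.2448]
carton [ 0.5742 -0.191 ]
tin [ 0.579  -0.1372]
pot [ 0.5838 -0.0835]
tub [ 0.5886 -0.0297]
jar
265 z 0.104 rect [[0.5555, -0.2464], [0.0142, 0.0373], 2.9214] circ [[0.562, -0.2461], 0.0187]
carton
1034 z 0.1042 rect [[0.5732, -0.1926], [0.0243, 0.0499], 84.2181] circ [[0.5735, -0.1919], 0.0258]
tin
1674 z 0.1042 rect [[0.5787, -0.1396], [0.0403, 0.0516], 86.0354] circ [[0.579, -0.137], 0.026]
pot
775 z 0.1042 rect [[0.5822, -0.0854], [0.0305, 0.0313], 5.6195] circ [[0.5827, -0.0852], 0.0163]
tub
1529 z 0.1043 rect [[0.5878, -0.0298], [0.0406, 0.041], 83.6524] circ [[0.5879, -0.0301], 0.0259]
post
221 z 0.088 rect [[0.4991, -0.1296], [0.0173, 0.0169], 84.942] circ [[0.4993, -0.1296], 0.0092]
go [ 0.4988 -0.13    0.22  ] shift [0.0435, -0.0235, 0.2501] turn [-0.0005, -0.0008, -1.0019] rows>= 11
```

View pics/w20.png

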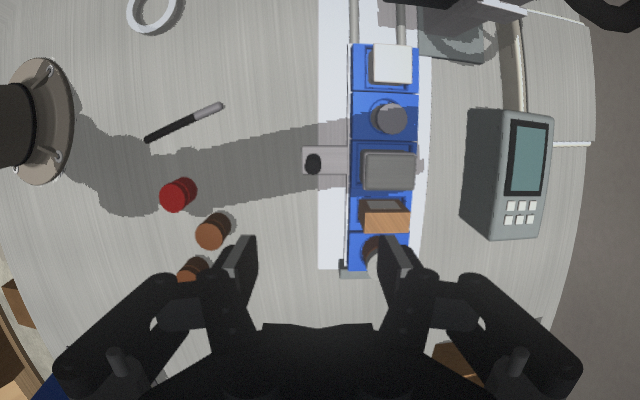

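All five packs are seated, with tops at 0.104, and the shuttle is still at the infeed stop. Next I'll grip the post with the camera side facing the robot.

Call:
{"name": "servo_tool", "arguments": {
  "commands": [
    [[0.01,0,0],[0,0,-0.09]],
    [[0.02,0,0],[0,0,-0.18]],
    [[0.03,-0.01,0],[0,0,-0.27]],
    [[0.044,-0.02,0],[0,0,-0.36]],
    [[0.044,-0.02,0],[0,0,-0.45]],
    [[0.044,-0.02,0],[0,0,-0.54]],
    [[0.044,-0.02,0],[0,0,-0.63]],
    [[0.044,-0.02,0.05],[0,0,-0.72]],
    [[0.044,-0.02,0.1],[0,0,-0.81]],
    [[0.044,-0.022,0.2],[0,0,-0.9]],
    [[0.044,-0.022,0.25],[0,0,-1]],
    [[0.044,-0.022,0.25],[0,0,-1]],
    [[0.044,-0.022,0.25],[0,0,-1]]
  ]
}}

```text
clock: 66.65
tcp_pos: [0.4993, -0.1297, 0.2199]
orientation: [-0.148, -3.136, -0.004]
contact_force: [0.3, -0.9, 0.2]
grip_width: 0.0598
gripper_force: 0.0
```

Run:
```python
from h import *
st(); go([.4993,-.1298,.07],175)
```

```text
t 66.65 p [ 0.4993 -0.1297  0.2199] F [ 0.3 -0.9  0.2] w 0.0598 gf 0.0 q [ 1.09  0.54 -1.24  1.91  0.57  1.12  1.09]
go [ 0.4993 -0.1298  0.07  ] shift [-0.0014, -0.0016, 0.5997] turn [0.0014, -0.0013, -0.0047] rows>= 3
```

Call:
{"name": "servo_tool", "arguments": {
  "commands": [
    [[0,0,0.1],[0,0,0]],
    [[0,0,0.25],[0,0,0]],
    [[0,0,0.4],[0,0,0]],
    [[0,0,0.53],[0,0,0]],
    [[0,0,0.6],[0,0,0]],
    [[0,0,0.6],[0,0,0]]
  ]
}}

```text
clock: 67.25
tcp_pos: [0.4983, -0.1294, 0.069]
orientation: [-0.146, -3.134, -0.002]
contact_force: [0.3, 0.9, 0.8]
grip_width: 0.0595
gripper_force: 0.0
```

Call:
{"name": "servo_tool", "arguments": {
  "commands": [
    [[0,0,0],[0,0,0]],
    [[0,0,0],[0,0,0]],
    [[0,0,0],[0,0,0]],
    [[0,0,0],[0,0,0]],
    [[0,0,0],[0,0,0]],
    [[0,0,0],[0,0,0]]
  ],
  "claw": 1
}}

```text
clock: 67.85
tcp_pos: [0.5001, -0.1294, 0.0718]
orientation: [0.142, 3.137, -0.0]
contact_force: [-2.1, 0.1, 6.5]
grip_width: 0.017
gripper_force: 38.8
```

Run:
```python
from h import *
st(); go([.4993+.087*.336,-.1298+.996*.336,.07],175)
```

```text
t 67.85 p [ 0.5001 -0.1294  0.0718] F [-2.1  0.1  6.5] w 0.017 gf 38.8 q [ 0.92  0.72 -1.03  2.02  0.82  0.89  0.91]
go [0.5285 0.2049 0.07  ] shift [0.0078, 1.3416, 0.007] turn [-0.0001, 0.0008, -0.0022] rows>= 7
```

Call:
{"name": "servo_tool", "arguments": {
  "commands": [
    [[0,0.02,0],[0,0,0]],
    [[0,0.06,0],[0,0,0]],
    [[0,0.12,0],[0,0,0]],
    [[0,0.18,0],[0,0,0]],
    [[0,0.25,0],[0,0,0]],
    [[0,0.32,0],[0,0,0]],
    [[0,0.39,0],[0,0,0]],
    [[0,0.46,0],[0,0,0]],
    [[0,0.53,0],[0,0,0]],
    [[0,0.6,0],[0,0,0]],
    [[0,0.67,0],[0,0,0]],
    [[0,0.73,0],[0,0,0]],
    [[0,0.78,0],[0,0,0]],
    [[0,0.82,0],[0,0,0]],
    [[0,0.84,0],[0,0,0]],
    [[0,0.84,0],[0,0,0]]
  ]
}}

```text
clock: 69.45
tcp_pos: [0.519, 0.0814, 0.0718]
orientation: [0.14, 3.137, 0.003]
contact_force: [1.0, 1.4, 6.8]
grip_width: 0.0172
gripper_force: 40.1
```

Run:
```python
from h import *
st(); go([.4998+.0885*.336,-.1296+.996*.336,.071],175)
```

```text
t 69.45 p [0.519  0.0814 0.0718] F [1.  1.4 6.8] w 0.0172 gf 40.1 q [ 0.51  0.73 -1.03  2.    0.82  0.9   0.51]
go [0.5295 0.2051 0.071 ] shift [0.0021, 0.4962, 0.0044] turn [0.0014, 0.0009, -0.0013] rows>= 3
```

Call:
{"name": "servo_tool", "arguments": {
  "commands": [
    [[0,0.02,0],[0,0,0]],
    [[0,0.07,0],[0,0,0]],
    [[0,0.13,0],[0,0,0]],
    [[0,0.2,0],[0,0,0]],
    [[0,0.27,0],[0,0,0]],
    [[0,0.34,0],[0,0,0]],
    [[0,0.4,0],[0,0,0]],
    [[0,0.44,0],[0,0,0]],
    [[0,0.46,0],[0,0,0]],
    [[0,0.475,0],[0,0,0]],
    [[0,0.485,0],[0,0,0]],
    [[0,0.495,0],[0,0,0]],
    [[0,0.505,0],[0,0,0]],
    [[0,0.51,0],[0,0,0]],
    [[0,0.51,0],[0,0,0]]
  ]
}}

```text
clock: 70.95
tcp_pos: [0.5301, 0.2049, 0.0718]
orientation: [0.144, 3.138, -0.005]
contact_force: [-2.9, -7.9, 15.7]
grip_width: 0.0167
gripper_force: 41.1
```

Near the stop. A little more to be sure, then release under load.

Call:
{"name": "servo_tool", "arguments": {
  "commands": [
    [[0,0.008,0],[0,0,0]],
    [[0,0.014,0],[0,0,0]],
    [[0,0.014,0],[0,0,0]]
  ]
}}

```text
clock: 71.25
tcp_pos: [0.5301, 0.205, 0.0717]
orientation: [-0.148, -3.137, 0.016]
contact_force: [-6.9, -18.3, 24.7]
grip_width: 0.0165
gripper_force: 43.0
```

Call:
{"name": "servo_tool", "arguments": {
  "commands": [
    [[0,0,0],[0,0,0]],
    [[0,0,0],[0,0,0]],
    [[0,0,0],[0,0,0]],
    [[0,0,0],[0,0,0]],
    [[0,0,-0.08],[0,0,0]],
    [[0,0,-0.2],[0,0,0]],
    [[0,0,-0.36],[0,0,0]],
    [[0,0,-0.52],[0,0,0]],
    [[0,-0.1,-0.6],[0,0,0]],
    [[0,-0.2,-0.65],[0,0,0]],
    [[0,-0.2,-0.65],[0,0,0]]
  ],
  "claw": 0.3
}}

```text
clock: 72.35
tcp_pos: [0.5265, 0.1579, 0.2342]
orientation: [0.148, 3.137, -0.001]
contact_force: [1.2, -0.0, -0.5]
grip_width: 0.0596
gripper_force: 0.0
```

Run:
```python
from h import *
st(); print(r.get_obs()['joints'].round(3)); c='top'; im,d=save(c,'top2')
m=r.camera_model(c); v,u=np.mgrid[:400,:640]
W=np.einsum('ij,jvu->vui',m['extrinsics'],np.stack([(u-m['cx'])/m['fx']*d,(v-m['cy'])/m['fy']*d,d,np.ones_like(d)]))[:,:,:3]
cc=np.array([.579,-.137])+.336*np.array([.0885,.996]); y=np.array([.0885,.996])
for n,k in zip(['jar','carton','tin','pot','tub'],[-.108,-.054,0,.054,.108]): print(n,(cc+k*y).round(3)); top_of(W,cc+k*y,.104,.03,.01)
b=cv2.resize(im[120:260,180:460,::-1],(800,400),interpolation=cv2.INTER_CUBIC); cv2.imwrite('pics/top2c.png',b)
im,d=save('scene','s2'); cv2.imwrite('pics/s2c.png',cv2.resize(im[120:340,170:480,::-1],(800,568),interpolation=cv2.INTER_CUBIC))
```

```text
t 72.35 p [0.5265 0.1579 0.2342] F [ 1.2 -0.  -0.5] w 0.0596 gf 0.0 q [ 0.49  0.57 -1.21  1.82  0.58  1.17  0.56]
[ 0.489  0.569 -1.209  1.821  0.581  1.167  0.564]
jar [0.599 0.09 ]
few 0
carton [0.604 0.144]
few 0
tin [0.609 0.198]
few 0
pot [0.614 0.251]
few 0
tub [0.618 0.305]
50 z 0.102 rect [[0.609, 0.3159], [0.0486, 0.0247], 41.286] circ [[0.6168, 0.307], 0.0244]
```

View pics/s2c.png

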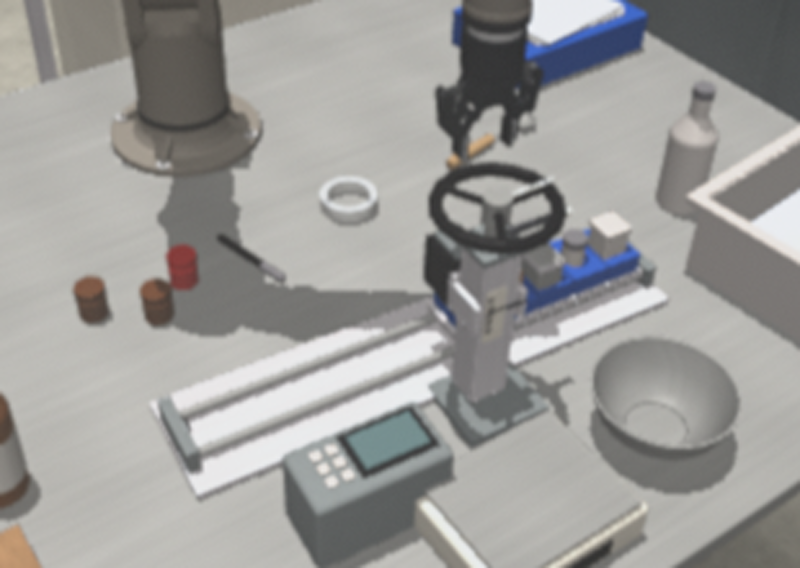

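The shuttle is at the outfeed end with the packs standing and both bottles upright. I'll clear the arm and verify the packs and wheel from the top camera.

Call:
{"name": "servo_tool", "arguments": {
  "commands": [
    [[0.04,-0.1,-0.05],[0,0,0]],
    [[0.08,-0.25,-0.05],[0,0,0]],
    [[0.12,-0.4,-0.05],[0,0,0]],
    [[0.16,-0.55,-0.05],[0,0,0]],
    [[0.2,-0.7,-0.05],[0,0,0]],
    [[0.2,-0.85,-0.05],[0,0,0]],
    [[0.2,-1,-0.05],[0,0,0]],
    [[0.2,-1,-0.05],[0,0,0]],
    [[0.2,-1,-0.05],[0,0,0]]
  ]
}}

```text
clock: 73.35
tcp_pos: [0.4531, -0.0835, 0.2449]
orientation: [-0.142, -3.137, -0.004]
contact_force: [0.5, 1.9, -0.3]
grip_width: 0.0598
gripper_force: 0.0
```

Run:
```python
from h import *
st(); c='top'; im,d=save(c,'top3')
m=r.camera_model(c); v,u=np.mgrid[:400,:640]
W=np.einsum('ij,jvu->vui',m['extrinsics'],np.stack([(u-m['cx'])/m['fx']*d,(v-m['cy'])/m['fy']*d,d,np.ones_like(d)]))[:,:,:3]
y=np.array([.0885,.996]); cc=np.array([.579,-.137])+.336*y
for n,k in zip(['jar','carton','tin','pot','tub'],[-.108,-.054,0,.054,.108]): print(n,(cc+k*y).round(3)); top_of(W,cc+k*y,.104,.027,.008)
print('post',(np.array([.4993,-.1296])+.336*y).round(4)); top_of(W,np.array([.4993,-.1296])+.336*y,.088,.02,.006)
cv2.imwrite('pics/top3c.png',cv2.resize(im[110:260,160:480,::-1],(800,375),interpolation=cv2.INTER_CUBIC))
```

```text
t 73.35 p [ 0.4531 -0.0835  0.2449] F [ 0.5  1.9 -0.3] w 0.0598 gf 0.0 q [ 1.16  0.42 -1.35  1.99  0.46  1.1   1.09]
jar [0.599 0.09 ]
67 z 0.1029 rect [[0.5988, 0.0943], [0.0388, 0.0269], 17.2293] circ [[0.6004, 0.0907], 0.0205]
carton [0.604 0.144]
87 z 0.103 rect [[0.6041, 0.143], [0.0239, 0.0504], 84.0964] circ [[0.6041, 0.1423], 0.026]
tin [0.609 0.198]
139 z 0.1026 rect [[0.6085, 0.1967], [0.0394, 0.0514], 82.9165] circ [[0.6088, 0.1974], 0.0268]
pot [0.614 0.251]
56 z 0.1027 rect [[0.6135, 0.25], [0.0297, 0.0278], 87.3475] circ [[0.6134, 0.2509], 0.0158]
tub [0.618 0.305]
115 z 0.1024 rect [[0.6189, 0.3069], [0.0404, 0.0399], 82.37] circ [[0.6182, 0.3055], 0.0263]
post [0.529  0.2051]
18 z 0.0864 rect [[0.5298, 0.2055], [0.0139, 0.0151], 59.4087] circ [[0.5307, 0.2065], 0.0084]
```

View pics/top3c.png

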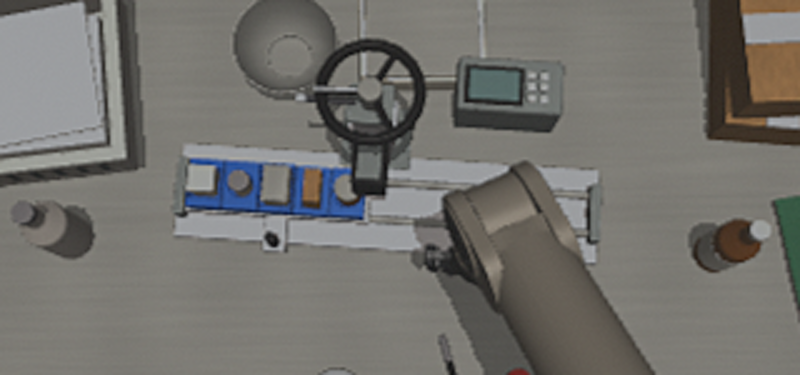

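The shuttle is against the outfeed stop (blue block at (185–365,185)). All five packs have level tops, the index is over the tongue at (300,95), and both bottles are standing. Handing in.

```bash
python3 -c "
from bench import r
print(r.hand_in())"
```

```text
the job is handed in; nothing more can be done
None
```

I handed the job in at about 73 s: all five packs are fully down in their nests at the outfeed end stop, the head is at print height (wheel index within about 2° of its pointer), and both bottles are standing. The gripper lightly touched the print head once (about 6 N), and the hand-in gave no verdict.

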